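# Hang the topping bin on the slat board

## Task

Hang the loose steel topping bin on the slat board: tilt its front up so that the lip on its back goes into the upper groove, then swing it down until it hangs level with its back flat on the board, close beside the mounted bin with their sides touching (a few millimetres at most between them). Do it gently, without hard knocks or forcing against the board or the mounted bin, let go of it, and leave the stack of cups and the scraper where they are.

Things in the scene. Friction and masses are not known exactly. Their poses are not given: they have to be found in the camera images.
- bin: Loose open sheet-steel bin with a black carry bar, 110 deep (x) x 100 wide (y), 0.25-0.5 kg. Origin: centre of underside; z up, x towards its back. Walls 4 mm; sides 55 high, front 45, flat back plate 90 high with its back face at x = +55 and a hanging lip at its top. It first stands on the table, back roughly towards the slat board.
- bin_bar (a point): Grip point in the middle of the bin's carry bar, at bin x = -10, y = 0, z = 79. The bar runs along the bin's x from a post on the front wall to the back plate; 12 wide (y), 14 high (z 72 to 86), free beneath and beside. Axes as the bin's.
- bin_lip (a point): Middle of the top edge of the lip's upturned tooth, at bin x = 65, y = 0, z = 112. The lip is 70 wide: a neck (z 86 to 90) runs back from x = 55 to 67; at its end the tooth, x = 63 to 67, stands up, z = 86 to 112. So an 8 mm gap is left between back face and tooth, for the 5 mm slat above the groove. Axes as the bin's.
- bin_heel (a point): Where the neck's underside meets the bin's back face, at bin x = 55, y = 0, z = 86. Hung home, this lies on the front lower edge of the groove's mouth: neck resting on that edge, tooth behind the slat above, back plate on the slat below; the front then droops by up to 3 degrees. Axes as the bin's.
- rack: Fixed frame (two aluminium posts 285 high, 512 over all) of an upright slat board facing the robot. Origin: on the table, in the plane of the board's front face, midway between the posts; x into the board, y along the grooves, z up. Between the posts is a white board, 460 wide, top at 262 nominal, with two level grooves; the upper one is for the bin.
- rack_mouth (a point): NOMINAL front lower edge of the upper groove's mouth, at rack x = 0, y = 0, z = 200 (upper edge 220). The board with its grooves truly sits up to 20 mm higher or lower on the frame, different each time; no listed pose shows it, so find the mouth by touch or sight. It does not give under 30 N. Axes as the rack's.
- rack_cavity (a point): Inside the upper groove, at rack x = 14, y = 0, z = 210 nominal. The slats at the mouth are 5 thick (x 0 to 5); behind them the cavity reaches to x = 24 and from z = 178 to 240 (moving with the board). The tooth goes in with the bin's front up 35 to 40 degrees, then up behind the upper slat as it swings down; under about 30 degrees it does not pass.
- neighbour: Mounted bin, same outline, size and origin, no bar or lip, full of wafer rolls; fixed to the rack with underside at rack z = 114 (whatever the board's height), back at the board. Left or right of the middle; the loose bin goes on its side towards the middle: touching, origins are 100 mm apart along rack y. A small steel prong, 30 wide, is fixed on the other half, over 270 mm away.
- cups: Loose stack of paper cups, a column 138 high, 82 across; origin at the centre of its underside. To be left alone.
- scraper: Flat hand scraper (spatula) lying on the table between bin and cups, along x, handle towards the robot; origin on the table under it. To be left alone.

How it is judged:
By the outcome, as a careful person would: the job done as asked, in the order asked, and still so for the second after the job is handed in, with the robot touching nothing.
It also fails if it takes over 64 s, if anything falls off the work surface, if the arm or the gripper's body presses on something with over 40 N, if the wrist force passes 120 N, or if a joint passes its speed limit or range.

## Robot

A 6-joint arm with a two-finger parallel gripper is mounted at the origin on the work surface. World frame = base frame: x ahead of the robot, y to its left, z up, the work surface at z = 0. Lengths are in m, angles in rad, forces in N, time in s.
With the tool pointing down it reaches from about 0.275 to 0.725 m from the base axis. Payload 15.9 kg.
Tool frame: the origin (TCP) lies midway between the tips of the shut fingers; the grasp point (between the pads) lies 19 mm behind it; z points along the fingers, y is the line along which they close (so a half turn about z gives the same grasp; the last joint's range is limited). The gripper opens to 85 mm and grips with 20 to 120 N. Pads are 22 mm wide; open, the fingers measure 114 mm over their backs; the gripper's body (76 mm by 85 mm) begins 54 mm behind the grasp point. The pads swing forward as they close: fully open they stand 13 mm farther back than shut.
Start: joints at [-1.254, 0.213, -0.034, 1.323, 0, 1.571], TCP at [0.156, -0.475, 0.192] pointing down, gripper open.
Joint ranges: [-2.98, 2.98], [-0.74, 1.72], [-1.14, 1.35], [-2.1, 2.04], [-1.57, 1.44], [-3.14, 3.14]. Speed limits (rad/s): [1.89, 1.89, 2.39, 2.57, 3.14, 3.14].

## Interface

Orientations are given as a 3x3 rotation matrix whose columns are the frame's x, y, z axes.
In Python, from cell import ctrl gives the robot as it stands.
- The arm moves only by the shell command python3 -m handwheel FILE [OPENING] [FORCE], which reads ROWS from the file FILE. ROWS is a JSON list of rows, 1 to 10 of them, each an object with the fields sx, sy, sz (the shift in normalised numbers (1 is 0.6 m)), drx, dry, drz (a rotation vector in parts of the range, where 1.0 means 4 rad); a field left out counts as zero; each row is the pose to reach, as a shift and turn from the pose commanded when the command began, along the tool's axes at that moment; what a row does not reach only later rows make up. A row lasts 1/12 s, in which the tool goes at most 0.0417 m and 0.125 rad, less where a joint would pass 70% of its speed; a pose out of reach is approached as far as the arm can. OPENING is the finger opening in m, set as the command begins (- or left out keeps the last). The fingers move at their own pace and stop on an object; FORCE is the grip in N (left out, the last holds). Time passes only in rows, so rows that do not move let the fingers close. It prints the time, the measured TCP pose, the force, the opening and the grip force at its end. No shift or turn number may pass 1 either way. Input that does not fit is refused with a message, and nothing moves.
- ctrl.read_state(): the state, without advancing time (a new reading comes with each control period).
- ctrl.capture(name): name is "side" or "top" or "wrist"; returns the picture (400x640x3 uint8, red, green, blue); there is no depth.
- ctrl.camera_info(name): a dict with "fx", "fy", "cx", "cy" (pixels), "world_from_camera" (4x4, takes a point from camera to world coordinates). Camera axes: x right, y down, z forward; pixel columns grow to the right and rows downward; lengths in m; the calibration is good to about 2 mm. A picture is of the moment at which its call begins: read the wrist's pose just before it. camera_info takes no time and is no camera call; for the wrist camera it gives the pose at the moment of the call.
- ctrl.close_job(): hands the job in; it is judged then, once.
The state is a dict: "time": time; "qpos": joint angles; "qvel": joint speeds; "effort": joint torques, N m; "eef_pos": TCP position; "orientation": TCP orientation; "wrist_force": force on the tool from outside, world axes, zero at the start; "wrist_torque": the same for the moment, N m; "width": finger opening in m; "finger_force": force on a finger pad.
Only numpy, scipy, OpenCV 4.12 (cv2) and the standard library are available. Lean on these libraries where they do the work, as an engineer would, in place of code of your own. Each camera call takes 0.05 s, during which the arm holds its last target. There are 200 camera calls.

## Working session

There is one attempt and no reset: what is moved stays moved. The work goes in short steps, Python scripts to look and compute and a shell command to move; the robot and the scene stay as the last step left them, time stands still between calls to the robot, and variables do not carry over. Pictures are saved under pics/ and viewed, at most 10 in all, crops included, and the job is handed in when it is done.

```bash
ls; mkdir -p pics; python3 - <<'E'
from cell import ctrl
import cv2,numpy as np
np.set_printoptions(precision=4,suppress=True)
s=ctrl.read_state();print(s)
for n in("side","top","wrist"):
    i=ctrl.camera_info(n);print(n,i["fx"],i["cx"],i["cy"],np.array(i["world_from_camera"]))
a=ctrl.capture("side");b=ctrl.capture("top")
cv2.imwrite("pics/side0.png",a[:,:,::-1]);cv2.imwrite("pics/top0.png",b[:,:,::-1])
E
```

```text
pics
{'time': 0.0, 'qpos': array([-1.254 ,  0.2133, -0.035 ,  1.3235, -0.    ,  1.5708]), 'qvel': array([-0.0006,  0.0008,  0.0012,  0.0002, -0.0017, -0.0002]), 'effort': array([ -0.0034, -68.6146,  48.7127,   0.0168,  -0.0002,   0.    ]), 'eef_pos': array([ 0.1556, -0.4748,  0.1918]), 'orientation': array([[ 0.9502,  0.3115, -0.0003],
       [ 0.3115, -0.9502,  0.0011],
       [-0.    , -0.0011, -1.    ]]), 'wrist_force': array([-0.2483,  0.5395, -0.6737]), 'wrist_torque': array([-0.017 ,  0.032 ,  0.0055]), 'finger_force': 0.0, 'width': 0.08563617740693591}
side 397.99281397314525 311.9369095660771 199.92564523006118 [[-0.9819 -0.1435  0.1238  0.4778]
 [-0.1895  0.7273 -0.6597  0.4877]
 [ 0.0046 -0.6712 -0.7413  0.7136]
 [ 0.      0.      0.      1.    ]]
top 439.3580471622227 317.92219005027835 198.96083945196307 [[-0.1131 -0.9736  0.1982  0.3951]
 [-0.9936  0.1109 -0.0222 -0.002 ]
 [-0.0004 -0.1994 -0.9799  0.9354]
 [ 0.      0.      0.      1.    ]]
wrist 323.0629597213531 316.172053263072 199.02463465690786 [[ 0.3113 -0.9048 -0.2907  0.2309]
 [-0.9503 -0.2969 -0.0936 -0.4499]
 [-0.0016  0.3054 -0.9522  0.3731]
 [ 0.      0.      0.      1.    ]]
```

View pics/side0.png

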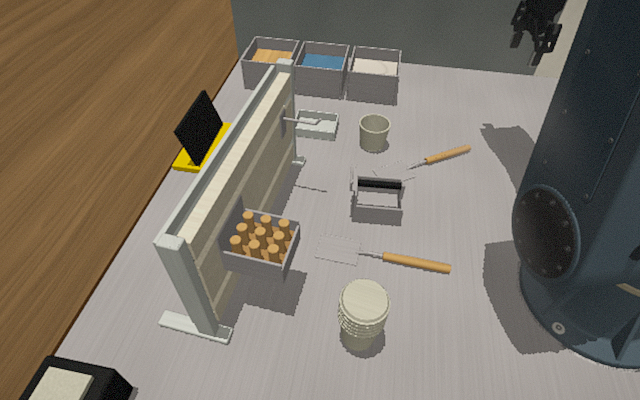

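View pics/top0.png

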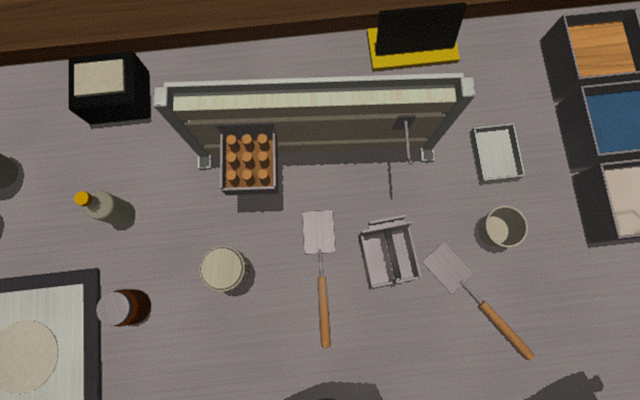

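The side view shows the bin at about (377,200), the scraper at (390,258), the cups at (362,315) and the mounted bin at (262,240). In the top view the bin is at (390,253), the mounted bin at (248,160), the prong at (407,140), the cups at (222,268), and the post tops at (163,97) and (468,87). I'll zoom in to get corners.

```bash
cat > h.py <<'E'
from cell import ctrl
import numpy as np, cv2
from scipy.spatial.transform import Rotation as R
np.set_printoptions(precision=4,suppress=True)
def ray(info,uv):
    T=np.array(info["world_from_camera"]);d=np.array([(uv[0]-info["cx"])/info["fx"],(uv[1]-info["cy"])/info["fy"],1])
    return T[:3,3],T[:3,:3]@d
def onz(info,uv,z):
    o,d=ray(info,uv);return o+d*(z-o[2])/d[2]
def tri(*obs):
    A=np.zeros((3,3));b=np.zeros(3)
    for i,uv in obs:
        o,d=ray(i,uv);d=d/np.linalg.norm(d);P=np.eye(3)-np.outer(d,d);A+=P;b+=P@o
    x=np.linalg.solve(A,b)
    res=[np.linalg.norm((np.eye(3)-np.outer(d,d)/(d@d))@(x-o)) for o,d in (ray(i,u) for i,u in obs)]
    return x,max(res)
def proj(info,p):
    T=np.array(info["world_from_camera"]);c=T[:3,:3].T@(np.asarray(p)-T[:3,3]);return np.array([info["cx"]+info["fx"]*c[0]/c[2],info["cy"]+info["fy"]*c[1]/c[2]])
E
python3 - <<'E'
import cv2,numpy as np
t=cv2.imread("pics/top0.png");s=cv2.imread("pics/side0.png")
def z(im,x0,y0,w,h,k):
    c=cv2.resize(im[y0:y0+h,x0:x0+w],None,fx=k,fy=k,interpolation=cv2.INTER_CUBIC)
    for x in range(0,w,10):
        cv2.putText(c,str(x0+x),(x*k,8),0,.3,(0,0,255),1);cv2.line(c,(x*k,10),(x*k,14),(0,0,255),1)
    for y in range(0,h,10):cv2.putText(c,str(y0+y),(0,y*k+3),0,.3,(0,0,255),1)
    return c
o=np.zeros((600,800,3),np.uint8)
def put(c,x,y):o[y:y+c.shape[0],x:x+c.shape[1]]=c[:600-y,:800-x]
put(z(t,352,208,76,84,5),0,0)
put(z(s,342,160,72,68,5),385,0)
put(z(t,150,70,330,45,2),0,425) if 0 else None
put(z(s,210,200,100,85,3),0,425-0)
put(z(t,210,120,75,80,4),310,345) if 1 else None
put(z(s,155,225,60,40,3),615,345)
put(z(s,260,55,50,40,3),615,470)
cv2.imwrite("pics/zoom1.png",o)
E
```

```text
(no output)
```

View pics/zoom1.png

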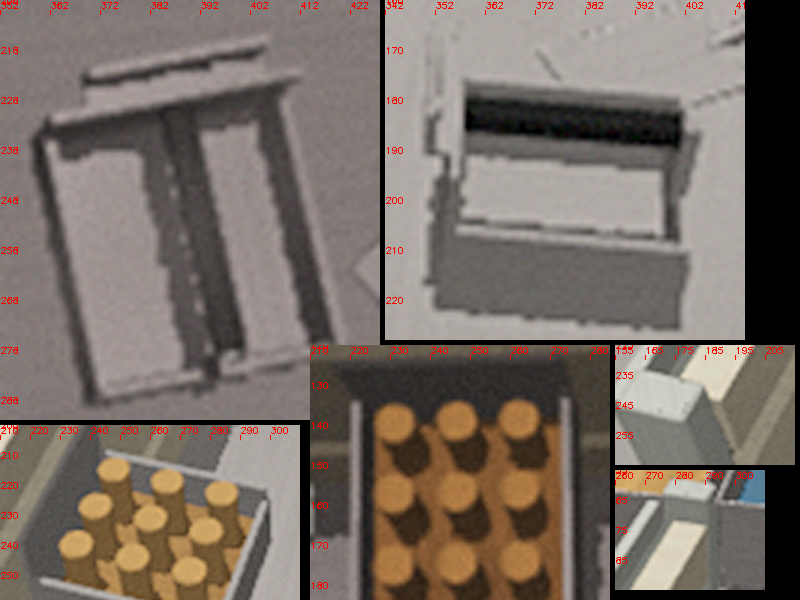

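The zoom shows, in top-view pixels:
- Plate top edge from (361,233) to (412,223).
- Tooth from (369,224) to (406,216).
- Front wall top corners near (370,286) and (420,276).

In the side view the bar runs from (358,181) to (402,186). I'll measure from these.

```bash
python3 - <<'E'
from h import *
T=ctrl.camera_info("top");S=ctrl.camera_info("side")
p=lambda n,uv,z:print(n,onz(T,uv,z))
p("plate L",(361,233),.09);p("plate R",(412.4,223),.09)
p("tooth L",(368.6,223.6),.112);p("tooth R",(406,216.4),.112)
p("front L",(370.4,287),.045);p("front R",(419.5,276.5),.045)
# two-view check: bar front/back ends (mid of bar top), plate L top corner, front-left corner
print("frontR corner tri",tri((T,(370.4,287)),(S,(342+(687-385)/5,160+250/5))))
# neighbour front top corners (z .114+.045) and rear side corners
t=cv2.imread("pics/top0.png")
o=np.zeros((600,800,3),np.uint8)
def z(im,x0,y0,w,h,k,X,Y):
    c=cv2.resize(im[y0:y0+h,x0:x0+w],None,fx=k,fy=k,interpolation=cv2.INTER_CUBIC)
    for x in range(0,w,10):
        cv2.putText(c,str(x0+x),(x*k,8),0,.3,(0,0,255),1);cv2.line(c,(x*k,10),(x*k,14),(0,0,255),1)
    for y in range(0,h,10):cv2.putText(c,str(y0+y),(0,y*k+3),0,.3,(0,0,255),1)
    o[Y:Y+c.shape[0],X:X+c.shape[1]]=c
z(t,150,75,80,60,5,0,0);z(t,420,65,70,55,5,410,0)
z(t,210,140,80,58,5,0,305)
s=cv2.imread("pics/side0.png")
z(s,150,225,60,55,4,410,305)
z(s,265,52,35,50,4,655,305)
cv2.imwrite("pics/zoom2.png",o)
E
```

```text
plate L [ 0.4899 -0.0963  0.09  ]
plate R [ 0.498  -0.1981  0.09  ]
tooth L [ 0.5035 -0.1105  0.112 ]
tooth R [ 0.5092 -0.1829  0.112 ]
front L [ 0.386  -0.1056  0.045 ]
front R [ 0.3953 -0.2058  0.045 ]
frontR corner tri (array([ 0.3874, -0.1043,  0.0582]), np.float64(0.0012618352229853262))
```

View pics/zoom2.png

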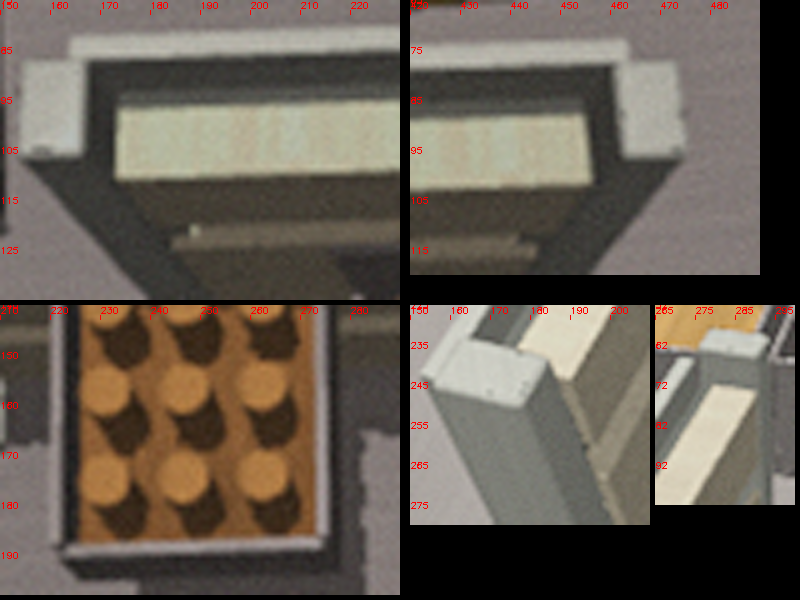

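```bash
python3 - <<'E'
from h import *
T=ctrl.camera_info("top");S=ctrl.camera_info("side")
p=lambda n,uv,z:print(n,onz(T,uv,z))
for n,uv in dict(LbL=(154.4,87.4),LbR=(167,87),LfR=(166.4,106.4),LfL=(154.4,106),RbL=(460.4,77.6),RbR=(474,77.4),RfR=(475,96),RfL=(462.4,96.6)).items(): p(n,uv,.285)
a=tri((T,(173,111)),(S,(190,243.75)));b=tri((T,(456.4,102)),(S,(290,73.25)));print("board top",a,b)
p("nL",(222.4,189.6),.169);p("nR",(275.4,188),.169);p("nL159",(222.4,189.6),.159);p("nR",(275.4,188),.159)
p("cups",(222,268),.138)
E
```

```text
LbL [0.7363 0.2216 0.285 ]
LbR [0.7347 0.2016 0.285 ]
LfR [0.7018 0.204  0.285 ]
LfL [0.7047 0.2228 0.285 ]
RbL [ 0.6978 -0.2657  0.285 ]
RbR [ 0.6956 -0.2874  0.285 ]
RfR [ 0.664  -0.2832  0.285 ]
RfL [ 0.6653 -0.2631  0.285 ]
board top (array([0.7028, 0.2005, 0.2637]), np.float64(0.00012943897950901858)) (array([ 0.6666, -0.2599,  0.265 ]), np.float64(0.0010805126260817444))
nL [0.5864 0.1484 0.169 ]
nR [0.5786 0.0539 0.169 ]
nL159 [0.5889 0.1503 0.159 ]
nR [0.581  0.0547 0.159 ]
cups [0.4502 0.1653 0.138 ]
```

Units first: shifts go in shares of 0.6 m and turns go in shares of 4 rad. So -0.04 m / 0.6 = -0.0667, -0.02 m / 0.6 = -0.0333, 0.12 rad / 4 = 0.03.

```bash
echo '[{"sz":-0.0333,"drz":0.03},{"sz":-0.0667,"drz":0.03}]' > path.dat && python3 -m handwheel path.dat 0.04; python3 -c "
from h import *
print(ctrl.read_state()['qpos'])"
```

```text
time: 0.27
eef_pos: [0.1554, -0.4742, 0.2318]
orientation: [[0.982, 0.188, -0.001], [0.188, -0.982, 0.003], [-0.0, -0.003, -1.0]]
wrist_force: [0.1, -0.1, 0.2]
width: 0.0638
finger_force: 0.0
[-1.254   0.2112  0.0627  1.4251 -0.      1.6984]
```

```bash
cat >> h.py <<'E'
def tool(psi,al):  # psi: heading of bin x axis (rad), al: tool pitched forward from straight down
    xb=np.array([np.cos(psi),np.sin(psi),0]);zu=np.array([0,0,1.])
    z=xb*np.sin(al)-zu*np.cos(al);y=np.array([-np.sin(psi),np.cos(psi),0]);return np.stack([np.cross(y,z),y,z],1)
def go(p,Rt,grasp=False):
    "row from present pose to TCP (or grasp point) p with orientation Rt"
    s=ctrl.read_state();Rc=s["orientation"];p=np.array(p,float)
    if grasp:p=p+.019*Rt[:,2]
    d=Rc.T@(p-s["eef_pos"]);r=R.from_matrix(Rc.T@Rt).as_rotvec()
    print("row",np.round(np.r_[d,r],4),"dist",np.linalg.norm(d).round(3),"ang",np.linalg.norm(r).round(3))
E
python3 - <<'E'
from h import *
go([.45,-.02,.26],tool(np.radians(-4.5),np.radians(45)))
E
```

```text
row [ 0.3747 -0.3907 -0.0272 -1.1075 -0.1527 -2.6709] dist 0.542 ang 2.895
```

In the tool's units: -0.39 m / 0.6 = -0.65, 0.37 m / 0.6 = 0.6167, -2.67 rad / 4 = -0.6675.

```bash
echo '[{"sx":0.6167,"sy":-0.65,"sz":-0.05,"drx":-0.275,"dry":-0.0375,"drz":-0.6675},{"sx":0.6167,"sy":-0.65,"sz":-0.05,"drx":-0.275,"dry":-0.0375,"drz":-0.6675},{"sx":0.6167,"sy":-0.65,"sz":-0.05,"drx":-0.275,"dry":-0.0375,"drz":-0.6675},{"sx":0.6167,"sy":-0.65,"sz":-0.05,"drx":-0.275,"dry":-0.0375,"drz":-0.6675},{"sx":0.6167,"sy":-0.65,"sz":-0.05,"drx":-0.275,"dry":-0.0375,"drz":-0.6675},{"sx":0.6167,"sy":-0.65,"sz":-0.05,"drx":-0.275,"dry":-0.0375,"drz":-0.6675},{"sx":0.6167,"sy":-0.65,"sz":-0.05,"drx":-0.275,"dry":-0.0375,"drz":-0.6675},{"sx":0.6167,"sy":-0.65,"sz":-0.05,"drx":-0.275,"dry":-0.0375,"drz":-0.6675},{"sx":0.6167,"sy":-0.65,"sz":-0.05,"drx":-0.275,"dry":-0.0375,"drz":-0.6675},{"sx":0.6167,"sy":-0.65,"sz":-0.05,"drx":-0.275,"dry":-0.0375,"drz":-0.6675}]' > path.dat && python3 -m handwheel path.dat ; python3 -c "
from h import *
print(ctrl.read_state()['qpos']);go([.45,-.02,.26],tool(np.radians(-4.5),np.radians(45)))"
```

```text
time: 1.1
eef_pos: [0.3465, -0.1746, 0.2521]
orientation: [[0.389, 0.899, 0.201], [0.892, -0.313, -0.325], [-0.23, 0.306, -0.924]]
wrist_force: [1.0, -0.9, 0.0]
width: 0.0399
finger_force: 0.0
[-0.2121 -0.3255 -0.4673  1.1497 -0.2793  1.6924]
row [ 0.1763  0.0471 -0.0368 -0.6973 -0.1002 -1.6765] dist 0.186 ang 1.819
```

In the tool's units: 0.176 m / 0.6 = 0.2933, 0.047 m / 0.6 = 0.0783, -1.68 rad / 4 = -0.42.

```bash
echo '[{"sx":0.2933,"sy":0.0783,"sz":-0.0617,"drx":-0.175,"dry":-0.025,"drz":-0.42},{"sx":0.2933,"sy":0.0783,"sz":-0.0617,"drx":-0.175,"dry":-0.025,"drz":-0.42},{"sx":0.2933,"sy":0.0783,"sz":-0.0617,"drx":-0.175,"dry":-0.025,"drz":-0.42},{"sx":0.2933,"sy":0.0783,"sz":-0.0617,"drx":-0.175,"dry":-0.025,"drz":-0.42},{"sx":0.2933,"sy":0.0783,"sz":-0.0617,"drx":-0.175,"dry":-0.025,"drz":-0.42},{"sx":0.2933,"sy":0.0783,"sz":-0.0617,"drx":-0.175,"dry":-0.025,"drz":-0.42},{"sx":0.2933,"sy":0.0783,"sz":-0.0617,"drx":-0.175,"dry":-0.025,"drz":-0.42},{"sx":0.2933,"sy":0.0783,"sz":-0.0617,"drx":-0.175,"dry":-0.025,"drz":-0.42},{"sx":0.2933,"sy":0.0783,"sz":-0.0617,"drx":-0.175,"dry":-0.025,"drz":-0.42},{"sx":0.2933,"sy":0.0783,"sz":-0.0617,"drx":-0.175,"dry":-0.025,"drz":-0.42}]' > path.dat && python3 -m handwheel path.dat ; python3 -c "
from h import *
print(ctrl.read_state()['qpos']);go([.45,-.02,.26],tool(np.radians(-4.5),np.radians(45)))"
```

```text
time: 1.93
eef_pos: [0.4498, -0.0216, 0.2598]
orientation: [[-0.515, 0.62, 0.592], [0.599, 0.754, -0.268], [-0.613, 0.217, -0.76]]
wrist_force: [-0.3, 0.2, 0.7]
width: 0.0401
finger_force: 0.0
[ 0.2968 -0.475  -0.7147  0.7603 -0.4437  0.9298]
row [ 0.0007  0.0014 -0.0005 -0.2477 -0.0366 -0.5929] dist 0.002 ang 0.644
```

In the tool's units: 0.001 m / 0.6 = 0.0017, -0.593 rad / 4 = -0.1483.

```bash
echo '[{"sx":0.0017,"sy":0.0017,"drx":-0.062,"dry":-0.0093,"drz":-0.1483},{"sx":0.0017,"sy":0.0017,"drx":-0.062,"dry":-0.0093,"drz":-0.1483},{"sx":0.0017,"sy":0.0017,"drx":-0.062,"dry":-0.0093,"drz":-0.1483},{"sx":0.0017,"sy":0.0017,"drx":-0.062,"dry":-0.0093,"drz":-0.1483},{"sx":0.0017,"sy":0.0017,"drx":-0.062,"dry":-0.0093,"drz":-0.1483},{"sx":0.0017,"sy":0.0017,"drx":-0.062,"dry":-0.0093,"drz":-0.1483},{"sx":0.0017,"sy":0.0017,"drx":-0.062,"dry":-0.0093,"drz":-0.1483}]' > path.dat && python3 -m handwheel path.dat ; python3 -c "
from h import *
print(ctrl.read_state()['qpos'])
i=ctrl.camera_info('wrist');w=ctrl.capture('wrist');cv2.imwrite('pics/w1.png',w[:,:,::-1]);np.save('pics/w1.npy',i['world_from_camera']);print(np.array(i['world_from_camera']))
print(ctrl.read_state()['orientation'])"
```

```text
time: 2.52
eef_pos: [0.4497, -0.0219, 0.2596]
orientation: [[-0.704, 0.086, 0.705], [0.063, 0.996, -0.059], [-0.708, 0.003, -0.707]]
wrist_force: [-0.1, -0.8, -0.4]
width: 0.04
finger_force: 0.0
[-0.0046 -0.6581 -0.8729  0.5715 -0.0559  0.0601]
[[ 0.0867  0.4566  0.8854  0.2678]
 [ 0.9962 -0.0425 -0.0757 -0.0054]
 [ 0.0031  0.8886 -0.4586  0.3324]
 [ 0.      0.      0.      1.    ]]
[[-0.7039  0.0879  0.7049]
 [ 0.0649  0.9961 -0.0593]
 [-0.7074  0.004  -0.7068]]
```

View pics/w1.png

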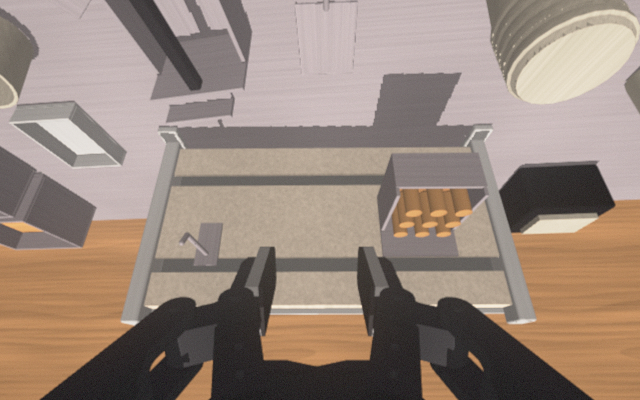

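The wrist view is upside down. The upper groove is the dark band at v≈258–270, the board top is at v≈305, the mounted bin spans u 383–487 and v 152–255, and the prong is at (208,243). I'll sample the band edges numerically.

```bash
python3 - <<'E'
from h import *
i=ctrl.camera_info('wrist');i["world_from_camera"]=np.load('pics/w1.npy')
w=cv2.imread('pics/w1.png',0).astype(float)
for u in(300,320,340):print(u,[(v,int(w[v,u-8:u+9].mean())) for v in list(range(250,276))])
print("top",[(v,int(w[v,300:340].mean())) for v in range(298,316)])
yaw=np.radians(-4.5);o=np.array([.6845,-.030,0]);X=np.array([np.cos(yaw),np.sin(yaw),0]);Y=np.array([-X[1],X[0],0])
def onboard(uv,x=0):
    c,d=ray(i,uv);t=(x-(c-o)@X)/(d@X);p=c+t*d;return np.array([(p-o)@Y,p[2]])
for v in(257,258,259,260,268,269,270,271,303,306):print(v,onboard((320,v)))
# neighbour: side wall edges
for v in(160,165,170):print("nb",v,[(u,int(w[v-1:v+2,u].mean())) for u in range(376,402)])
print("lower right",[onboard((u,256),0) for u in(381,383,385)])
E
```

```text
300 [(250, 170), (251, 170), (252, 168), (253, 166), (254, 166), (255, 167), (256, 161), (257, 140), (258, 111), (259, 99), (260, 98), (261, 99), (262, 98), (263, 99), (264, 98), (265, 99), (266, 98), (267, 99), (268, 98), (269, 99), (270, 99), (271, 129), (272, 161), (273, 170), (274, 169), (275, 168)]
320 [(250, 168), (251, 168), (252, 168), (253, 169), (254, 167), (255, 166), (256, 160), (257, 139), (258, 112), (259, 100), (260, 99), (261, 99), (262, 99), (263, 99), (264, 99), (265, 100), (266, 99), (267, 98), (268, 99), (269, 99), (270, 100), (271, 129), (272, 162), (273, 171), (274, 171), (275, 171)]
340 [(250, 168), (251, 167), (252, 168), (253, 168), (254, 168), (255, 167), (256, 157), (257, 136), (258, 111), (259, 99), (260, 98), (261, 99), (262, 98), (263, 99), (264, 98), (265, 99), (266, 98), (267, 98), (268, 98), (269, 98), (270, 100), (271, 131), (272, 161), (273, 168), (274, 167), (275, 168)]
top [(298, 167), (299, 168), (300, 168), (301, 168), (302, 167), (303, 167), (304, 189), (305, 223), (306, 235), (307, 227), (308, 189), (309, 154), (310, 156), (311, 156), (312, 15
[... 592 characters left out ...]
162), (377, 163), (378, 162), (379, 162), (380, 163), (381, 163), (382, 164), (383, 165), (384, 167), (385, 165), (386, 159), (387, 135), (388, 97), (389, 95), (390, 91), (391, 95), (392, 97), (393, 114), (394, 127), (395, 128), (396, 128), (397, 129), (398, 128), (399, 128), (400, 128), (401, 128)]
nb 170 [(376, 162), (377, 163), (378, 165), (379, 163), (380, 165), (381, 163), (382, 164), (383, 163), (384, 159), (385, 143), (386, 107), (387, 93), (388, 93), (389, 94), (390, 95), (391, 94), (392, 95), (393, 101), (394, 120), (395, 128), (396, 128), (397, 125), (398, 128), (399, 127), (400, 128), (401, 127)]
lower right [array([0.075, 0.203]), array([0.0777, 0.203 ]), array([0.0803, 0.203 ])]
```

```bash
python3 - <<'E'
from h import *
i=ctrl.camera_info('wrist');i["world_from_camera"]=np.load('pics/w1.npy')
yaw=np.radians(-4.5);o=np.array([.6845,-.030,0]);X=np.array([np.cos(yaw),np.sin(yaw),0]);Y=np.array([-X[1],X[0],0])
def onboard(uv,x=0):
    c,d=ray(i,uv);t=(x-(c-o)@X)/(d@X);p=c+t*d;return np.array([(p-o)@Y,p[2]])
print([onboard(q,-.110) for q in((392,160),(392.8,165),(394,170))])
w=cv2.imread('pics/w1.png')
c=cv2.resize(w[140:275,370:500],None,fx=4.4,fy=4.4,interpolation=cv2.INTER_CUBIC);cv2.imwrite('pics/w1z.png',c)
# outline of right-hand end: front face left/right edges
g=cv2.cvtColor(w,cv2.COLOR_BGR2GRAY).astype(int)
for v in(158,165):print(v,[(u,int(g[v-1:v+2,u].mean())) for u in range(476,496)])
# bar row for grasp
psi=np.radians(4.6)
go([.431,-.1524,.20],tool(psi,np.radians(45)),True)
E
```

```text
[array([0.0763, 0.1245]), array([0.0764, 0.1312]), array([0.077 , 0.1379])]
158 [(476, 125), (477, 126), (478, 127), (479, 136), (480, 151), (481, 157), (482, 158), (483, 156), (484, 159), (485, 160), (486, 159), (487, 157), (488, 162), (489, 179), (490, 188), (491, 189), (492, 188), (493, 188), (494, 189), (495, 187)]
165 [(476, 126), (477, 126), (478, 125), (479, 124), (480, 125), (481, 135), (482, 150), (483, 158), (484, 159), (485, 159), (486, 157), (487, 159), (488, 157), (489, 157), (490, 161), (491, 174), (492, 185), (493, 186), (494, 185), (495, 185)]
row [ 0.0472 -0.1301  0.0555 -0.1162  0.0007 -0.1218] dist 0.149 ang 0.168
```

View pics/w1z.png

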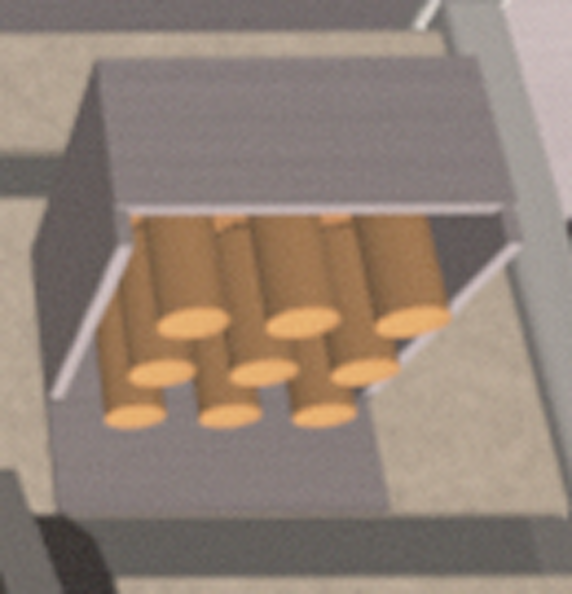

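The zoom shows the mounted bin's near front edge at u≈392–394 in full-frame pixels. That puts its inner side at rack y≈0.0765, and the groove mouth's lower edge is at z≈0.203. I'll go to the pregrasp pose next.

```bash
python3 - <<'E'
from h import *
psi=np.radians(4.6);Rt=tool(psi,np.radians(45))
go(np.array([.431,-.1524,.079])-.07*Rt[:,2],Rt,True)
E
```

```text
row [ 0.1322 -0.1386  0.0715 -0.1162  0.0007 -0.1218] dist 0.204 ang 0.168
```

In the tool's units: -0.139 m / 0.6 = -0.2317, -0.135 m / 0.6 = -0.225, -0.122 rad / 4 = -0.0305.

```bash
echo '[{"sx":0.0333,"sy":-0.05,"sz":0.0167,"drx":-0.01,"drz":-0.01},{"sx":0.0667,"sy":-0.1,"sz":0.05,"drx":-0.02,"drz":-0.02},{"sx":0.1167,"sy":-0.1667,"sz":0.0833,"drx":-0.029,"drz":-0.0305},{"sx":0.1667,"sy":-0.2083,"sz":0.1083,"drx":-0.029,"drz":-0.0305},{"sx":0.2,"sy":-0.225,"sz":0.1167,"drx":-0.029,"drz":-0.0305},{"sx":0.22,"sy":-0.2317,"sz":0.12,"drx":-0.029,"drz":-0.0305},{"sx":0.22,"sy":-0.2317,"sz":0.12,"drx":-0.029,"drz":-0.0305}]' > path.dat && python3 -m handwheel path.dat ; python3 - <<'E'
from h import *
i=ctrl.camera_info('wrist');w=ctrl.capture('wrist');s=ctrl.read_state();print(s['qpos'])
cv2.imwrite('pics/w2.png',w[:,:,::-1]);np.save('pics/w2.npy',i['world_from_camera'])
psi=np.radians(4.6);X=np.array([np.cos(psi),np.sin(psi),0]);Y=np.array([-X[1],X[0],0]);O=np.array([.4413,-.1517,0])
b=lambda x,y,z:O+x/1e3*X+y/1e3*Y+np.array([0,0,z/1e3])
for p in((-55,0,86),(51,0,86),(-55,-50,55),(-55,50,55),(51,-50,90),(51,50,90)):print(p,proj(i,b(*p)))
go(b(-10,0,79),tool(psi,np.radians(45)),True)
E
```

```text
time: 3.15
eef_pos: [0.4081, -0.1347, 0.1393]
orientation: [[-0.705, -0.083, 0.705], [-0.059, 0.997, 0.058], [-0.707, -0.001, -0.707]]
wrist_force: [1.1, 0.4, -0.4]
width: 0.0405
finger_force: 0.0
[-0.7895 -0.4482 -1.0777  0.3727  0.5673 -0.6959]
(-55, 0, 86) [283.4493 135.5052]
(51, 0, 86) [293.6574 209.4499]
(-55, -50, 55) [209.9677  97.8911]
(-55, 50, 55) [361.2895  98.2483]
(51, -50, 90) [238.0996 213.3591]
(51, 50, 90) [348.8892 213.5451]
row [ 0.0205 -0.0173  0.076  -0.0004 -0.0051 -0.0037] dist 0.081 ang 0.006
```

View pics/w2.png

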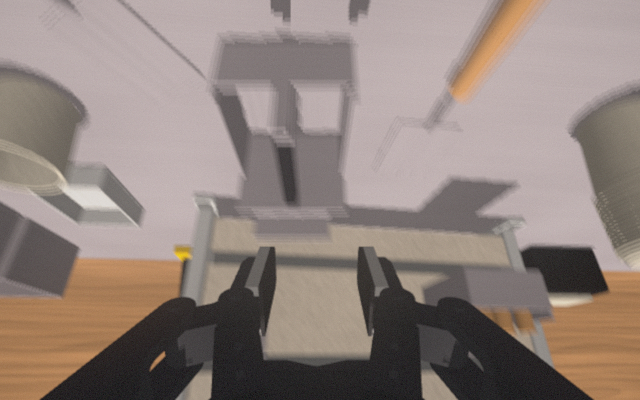

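The picture is blurred because the arm is still moving. The bar runs from about (285,135) to (290,205), close to the prediction. I'll finish the lateral part and look at the residual.

In the tool's units: 0.02 m / 0.6 = 0.0333, -0.017 m / 0.6 = -0.0283, -0.005 rad / 4 = -0.0013.

```bash
echo '[{"sx":0.0167,"sy":-0.015,"sz":0.0167},{"sx":0.0333,"sy":-0.0283,"sz":0.0333,"dry":-0.0013,"drz":-0.001},{"sx":0.0333,"sy":-0.0283,"sz":0.0333,"dry":-0.0013,"drz":-0.001},{"sx":0.0333,"sy":-0.0283,"sz":0.0333,"dry":-0.0013,"drz":-0.001}]' > path.dat && python3 -m handwheel path.dat ; python3 - <<'E'
from h import *
i=ctrl.camera_info('wrist');w=ctrl.capture('wrist');s=ctrl.read_state();print(s['qpos'],s['qvel'])
cv2.imwrite('pics/w3.png',w[:,:,::-1]);np.save('pics/w3.npy',i['world_from_camera'])
psi=np.radians(4.6);X=np.array([np.cos(psi),np.sin(psi),0]);Y=np.array([-X[1],X[0],0]);O=np.array([.4413,-.1517,0])
b=lambda x,y,z:O+x/1e3*X+y/1e3*Y+np.array([0,0,z/1e3])
for p in((-55,0,86),(51,0,86),(-55,-50,55),(-55,50,55),(51,-50,90),(51,50,90)):print(p,proj(i,b(*p)))
go(b(-10,0,79),tool(psi,np.radians(45)),True)
g=cv2.cvtColor(w,cv2.COLOR_RGB2GRAY).astype(int)
a,c=proj(i,b(-20,0,86)),proj(i,b(30,0,86))
for q in(a,c):
    v=int(round(q[1]));print(q,[(u,int(g[v-1:v+2,u].mean())) for u in range(int(q[0])-22,int(q[0])+23)])
E
```

```text
time: 3.53
eef_pos: [0.4092, -0.1504, 0.1104]
orientation: [[-0.704, -0.085, 0.706], [-0.06, 0.996, 0.06], [-0.708, -0.001, -0.706]]
wrist_force: [-1.0, -0.1, 0.2]
width: 0.0399
finger_force: 0.0
[-0.8228 -0.366  -1.1095  0.2726  0.5923 -0.7363] [ 0.0095 -0.0247  0.0095  0.002   0.0041 -0.0064]
(-55, 0, 86) [308.5628 175.9116]
(51, 0, 86) [310.581  239.6072]
(-55, -50, 55) [228.4026 132.8523]
(-55, 50, 55) [389.6866 133.3546]
(51, -50, 90) [252.5059 243.8928]
(51, 50, 90) [368.5008 244.1044]
row [ 0.0078 -0.0039  0.057   0.0025  0.0026  0.0054] dist 0.058 ang 0.007
[309.4228 203.0539] [(287, 123), (288, 124), (289, 123), (290, 122), (291, 124), (292, 122), (293, 122), (294, 123), (295, 122), (296, 122), (297, 121), (298, 123), (299, 122), (300, 122), (301, 109), (302, 66), (303, 57), (304, 61), (305, 61), (306, 61), (307, 58), (308, 59), (309, 62), (310, 57), (311, 61), (312, 61), (313, 58), (314, 63), (315, 60), (316, 57), (317, 57), (318, 65), (319, 98), (320, 120), (321, 124), (322, 122), (323, 122), (324, 122), (325, 122), (326, 122), (327, 121), (328, 120), (329, 122), (330, 122), (331, 121)]
[310.2966 230.6321] [(288, 119), (289, 120), (290, 122), (291, 120), (292, 122), (293, 120), (294, 120), (295, 121), (296, 121), (297, 121), (298, 121), (299, 122), (300, 120), (301, 121), (302, 121), (303, 110), (304, 74), (305, 57), (306, 60), (307, 60), (308, 57), (309, 60), (310, 59), (311, 60), (312, 59), (313, 57), (314, 60), (315, 60), (316, 57), (317, 58), (318, 89), (319, 121), (320, 122), (321, 122), (322, 121), (323, 121), (324, 122), (325, 121), (326, 121), (327, 121), (328, 120), (329, 120), (330, 121), (331, 122), (332, 122)]
```

Units first: shifts go in shares of 0.6 m and turns go in shares of 4 rad. So 0.057 m / 0.6 = 0.095, 0.048 m / 0.6 = 0.08, 0.005 rad / 4 = 0.0013.

```bash
python3 - <<'E'
from h import *
i3=ctrl.camera_info('wrist');i3["world_from_camera"]=np.load('pics/w3.npy');i1=dict(i3);i1["world_from_camera"]=np.load('pics/w1.npy')
def tip(f,box):
    g=cv2.cvtColor(cv2.imread(f),cv2.COLOR_BGR2GRAY);m=np.zeros_like(g);x0,y0,x1,y1=box;m[y0:y1,x0:x1]=(g[y0:y1,x0:x1]<80)
    v,u=np.nonzero(m);k=v>=v.max()-1;return np.array([u[k].mean(),v[k].max()+.5])
a=tip('pics/w3.png',(295,180,325,262));b=tip('pics/w1.png',(110,5,230,110));print(a,b,tri((i3,a),(i1,b)))
E
echo '[{"sx":0.0067,"sy":-0.005,"sz":0.0167},{"sx":0.0133,"sy":-0.005,"sz":0.0333,"drz":0.0013},{"sx":0.0133,"sy":-0.005,"sz":0.0583,"drz":0.0013},{"sx":0.0133,"sy":-0.005,"sz":0.08,"drz":0.0013},{"sx":0.0133,"sy":-0.005,"sz":0.095,"drz":0.0013},{"sx":0.0133,"sy":-0.005,"sz":0.095,"drz":0.0013},{"sx":0.0133,"sy":-0.005,"sz":0.095,"drz":0.0013}]' > path.dat && python3 -m handwheel path.dat
python3 -c "
from h import *
print(ctrl.read_state()['qpos']);psi=np.radians(4.6);go([.431,-.152,.079],tool(psi,np.pi/4),True)"
```

```text
[311.  239.5] [194.2941  89.5   ] (array([ 0.4944, -0.1472,  0.0852]), np.float64(0.00017564031717608625))
time: 4.17
eef_pos: [0.4481, -0.1569, 0.0732]
orientation: [[-0.709, -0.09, 0.699], [-0.06, 0.996, 0.068], [-0.703, 0.006, -0.711]]
wrist_force: [0.6, 0.6, -0.2]
width: 0.0396
finger_force: 0.0
[-0.7353 -0.1916 -1.1333  0.0422  0.5464 -0.6542]
row [ 0.0077  0.0062  0.0033  0.0116 -0.0062  0.0027] dist 0.01 ang 0.013
```

```bash
python3 -c "
from h import *
psi=np.radians(4.6);go([.433,-.1515,.079],tool(psi,np.radians(40)),True)"
```

```text
row [0.0079 0.0066 0.0046 0.0115 0.0811 0.0033] dist 0.011 ang 0.082
```

In the tool's units: 0.008 m / 0.6 = 0.0133, 0.0066 m / 0.6 = 0.011, 0.081 rad / 4 = 0.0203.

```bash
echo '[{"sx":0.0067,"sy":0.005,"sz":0.0033,"drx":0.0013,"dry":0.01},{"sx":0.0133,"sy":0.011,"sz":0.0077,"drx":0.0029,"dry":0.0203,"drz":0.0008},{"sx":0.0133,"sy":0.011,"sz":0.0077,"drx":0.0029,"dry":0.0203,"drz":0.0008},{"sx":0.0133,"sy":0.011,"sz":0.0077,"drx":0.0029,"dry":0.0203,"drz":0.0008}]' > path.dat && python3 -m handwheel path.dat
python3 -c "
from h import *
print(ctrl.read_state()['qpos']);psi=np.radians(4.6);go([.433,-.1515,.079],tool(psi,np.radians(40)),True)"
```

```text
time: 4.5
eef_pos: [0.4453, -0.151, 0.0651]
orientation: [[-0.762, -0.08, 0.643], [-0.062, 0.997, 0.051], [-0.645, -0.001, -0.764]]
wrist_force: [0.0, 0.3, 0.3]
width: 0.0398
finger_force: 0.0
[-0.6609 -0.1992 -1.0941  0.1188  0.4495 -0.6113]
row [ 0.0005  0.0005  0.0004 -0.0009  0.0024  0.001 ] dist 0.001 ang 0.003
```

```bash
echo '[{},{},{},{},{},{}]' > path.dat && python3 -m handwheel path.dat 0.0 80
cat > plan.py <<'E'
import numpy as np
# heel-relative outline of lip + plate (mm), groove with lower front edge at (0,0)
def seg(a,b):return np.linspace(a,b,40)
P=[(-4,-60),(-4,4),(8,4),(8,26),(12,26),(12,0),(0,0),(0,-60)]
pts=np.vstack([seg(P[k],P[k+1]) for k in range(7)])
def sd(p,x0,x1,z0,z1):
    dx=np.maximum(x0-p[:,0],p[:,0]-x1);dz=np.maximum(z0-p[:,1],p[:,1]-z1)
    return np.where((dx>0)&(dz>0),np.hypot(dx,dz),np.maximum(dx,dz)).min()
def clear(th,hx,hz):
    c,s=np.cos(np.radians(th)),np.sin(np.radians(th))
    p=np.c_[pts[:,0]*c+pts[:,1]*s+hx,-pts[:,0]*s+pts[:,1]*c+hz]
    return min(sd(p,0,5,-200,0),sd(p,0,5,20,62),sd(p,24,40,-200,80),sd(p,0,24,40,62))
if __name__=="__main__":
    for th in(40,38,36):
        print(th,[(hx,)+max((round(clear(th,hx,hz),1),hz) for hz in np.arange(-10,15,.5)) for hx in range(-26,1,2)])
    for th in range(36,-1,-4):
        print(th,max((round(clear(th,hx,hz),1),hx,hz) for hz in np.arange(-2,9,.5) for hx in np.arange(-6,1,.5)))
E
python3 plan.py
```

```text
time: 5.0
eef_pos: [0.4447, -0.1515, 0.0638]
orientation: [[-0.764, -0.078, 0.641], [-0.06, 0.997, 0.05], [-0.643, -0.0, -0.766]]
wrist_force: [1.2, -0.2, -0.1]
width: 0.0004
finger_force: 0.0
40 [(-26, np.float64(7.0), np.float64(-1.0)), (-24, np.float64(5.8), np.float64(-0.5)), (-22, np.float64(4.9), np.float64(0.0)), (-20, np.float64(4.0), np.float64(1.0)), (-18, np.float64(3.1), np.float64(2.0)), (-16, np.float64(2.5), np.float64(3.5)), (-14, np.float64(2.5), np.float64(6.0)), (-12, np.float64(2.4), np.float64(8.5)), (-10, np.float64(2.6), np.float64(10.5)), (-8, np.float64(3.5), np.float64(11.5)), (-6, np.float64(4.1), np.float64(13.0)), (-4, np.float64(2.1), np.float64(14.5)), (-2, np.float64(0.1), np.float64(14.5)), (0, np.float64(-1.9), np.float64(14.5))]
38 [(-26, np.float64(7.3), np.float64(-2.0)), (-24, np.float64(6.0), np.float64(-1.5)), (-22, np.float64(4.9), np.float64(-0.5)), (-20, np.float64(3.9), np.float64(0.5)), (-18, np.float64(2.9), np.float64(1.5)), (-16, np.float64(2.2), np.float64(2.5)), (-14, np.float64(2.1), np.float64(5.0)), (-12, np.float64(2.1), np.float6
[... 694 characters left out ...]
, np.float64(11.5)), (-4, np.float64(3.0), np.float64(14.0)), (-2, np.float64(1.0), np.float64(14.5)), (0, np.float64(-1.0), np.float64(14.5))]
36 (np.float64(2.0), np.float64(-3.0), np.float64(8.5))
32 (np.float64(3.0), np.float64(-3.0), np.float64(8.5))
28 (np.float64(3.7), np.float64(-2.5), np.float64(8.5))
24 (np.float64(4.7), np.float64(-2.5), np.float64(8.5))
20 (np.float64(5.0), np.float64(-2.5), np.float64(8.0))
16 (np.float64(4.3), np.float64(-2.0), np.float64(8.5))
12 (np.float64(3.6), np.float64(-2.0), np.float64(8.5))
8 (np.float64(2.9), np.float64(-2.0), np.float64(7.0))
4 (np.float64(2.2), np.float64(-2.0), np.float64(3.5))
0 (np.float64(1.5), np.float64(-1.5), np.float64(8.5))
```

The fingers shut fully without holding anything, so I need to look.

```bash
python3 - <<'E'
from h import *
w=ctrl.capture('wrist');s=ctrl.capture('side');i=ctrl.camera_info('side');print(proj(i,ctrl.read_state()['eef_pos']))
o=np.zeros((480,800,3),np.uint8);o[:400,:400]=w[:,120:520,::-1];c=cv2.resize(s[130:250,330:430,::-1],None,fx=4,fy=4,interpolation=cv2.INTER_CUBIC);o[:,400:]=c
cv2.imwrite('pics/chk.png',o)
E
```

```text
[378.5721 189.2802]
```

View pics/chk.png

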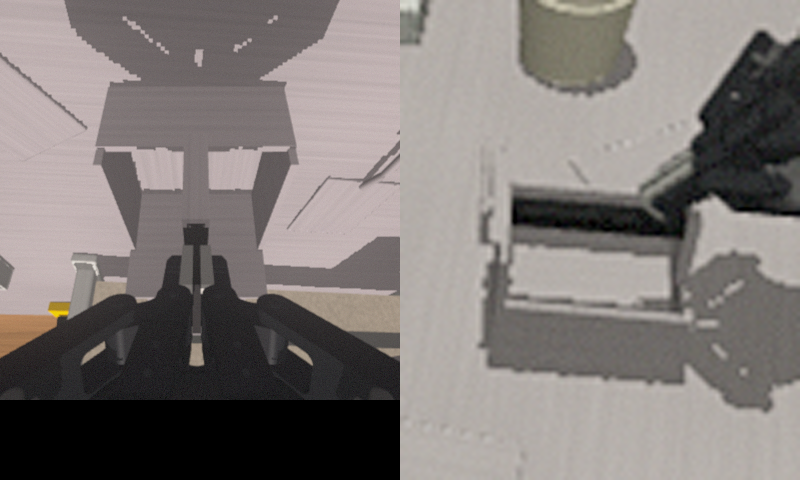

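```bash
python3 - <<'E'
from h import *
s=ctrl.read_state();print(s['width'],s['finger_force'],s['eef_pos'],s['wrist_force'])
i=ctrl.camera_info('wrist');z=s['orientation'][:,2];p=s['eef_pos']
for d in(0,-.019,-.04,-.06):print(d,proj(i,p+d*z)-[120,0])
psi=np.radians(4.6);X=np.array([np.cos(psi),np.sin(psi),0]);Y=np.array([-X[1],X[0],0]);O=np.array([.4413,-.1517,0])
b=lambda x,y,z:O+x/1e3*X+y/1e3*Y+np.array([0,0,z/1e3])
for q in((-55,0,86),(-10,0,86),(51,0,86),(-55,-50,55),(-55,50,55),(51,-50,90),(51,50,90)):print(q,proj(i,b(*q))-[120,0])
S=ctrl.camera_info('side')
for d in(0,-.019,-.04,-.06):print('side',d,(proj(S,p+d*z)-[330,130])*4+[400,0])
for q in((-55,0,86),(-10,0,86),(51,0,86)):print('side',q,(proj(S,b(*q))-[330,130])*4+[400,0])
E
```

```text
-8.07383571008555e-05 0.0 [ 0.4447 -0.1515  0.0638] [ 0.1977 -0.7398 -0.3707]
0 [194.985  230.1656]
-0.019 [194.8666 243.8401]
-0.04 [194.7042 262.6126]
-0.06 [194.5058 285.5381]
(-55, 0, 86) [194.302  214.3544]
(-10, 0, 86) [194.8722 256.0703]
(51, 0, 86) [195.3359 289.9967]
(-55, -50, 55) [ 87.5347 156.7134]
(-55, 50, 55) [301.606  156.4686]
(51, -50, 90) [122.518  295.8304]
(51, 50, 90) [268.1901 295.7657]
side 0 [594.2883 237.1206]
side -0.019 [619.685 220.932]
side -0.04 [648.5431 202.5369]
side -0.06 [676.8294 184.5064]
side (-55, 0, 86) [705.902  218.1698]
side (-10, 0, 86) [623.7934 211.5073]
side (51, 0, 86) [513.4292 202.5521]
```

```bash
python3 - <<'E'
from h import *
w=ctrl.capture('wrist');cv2.imwrite('pics/wa.png',w[:,:,::-1])
E
echo '[{},{},{},{}]' > path.dat && python3 -m handwheel path.dat 0.04 | grep -E "width|finger"
python3 - <<'E'
from h import *
w=ctrl.capture('wrist');s=ctrl.capture('side');a=cv2.imread('pics/wa.png')
o=np.zeros((600,800,3),np.uint8)
z=lambda im,x0,y0,w_,h,k:cv2.resize(im[y0:y0+h,x0:x0+w_],None,fx=k,fy=k,interpolation=cv2.INTER_CUBIC)
o[:600,:400]=z(a,265,195,100,150,4);o[:300,400:800]=z(w[:,:,::-1],245,190,140,105,3)[:300,:400];o[300:,400:]=z(s[:,:,::-1],345,160,67,50,6)[:300,:400]
cv2.imwrite('pics/chk2.png',o)
E
```

```text
width: 0.0402
finger_force: 0.0
```

View pics/chk2.png

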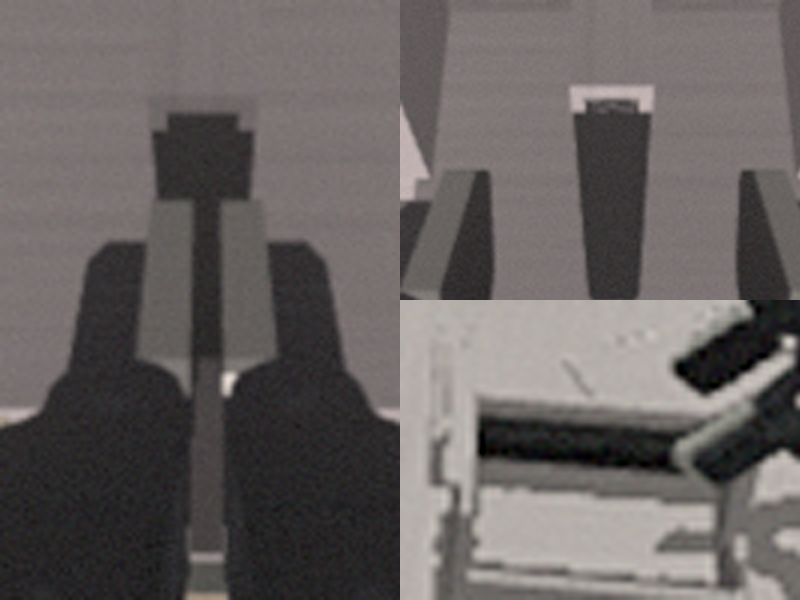

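The zoom shows the fingertips (left panel v≈245; side view about (393,183)) some 36 mm short of the reported TCP, and above the bar. Both cameras agree, and so does the lack of contact. I'll advance by that amount along the fingers.

```bash
sed -i 's/p=p+.019\*Rt/p=p+.055*Rt/' h.py
echo '[{"sz":0.0167},{"sz":0.0333},{"sz":0.05},{"sz":0.06},{"sz":0.06},{"sz":0.06}]' > path.dat && python3 -m handwheel path.dat
python3 -c "
from h import *
psi=np.radians(4.6);go([.433,-.1515,.079],tool(psi,np.radians(40)),True)
a=ctrl.capture('wrist');g=cv2.cvtColor(a,cv2.COLOR_RGB2GRAY);print(g[235:262:3,270:362:4])"
```

```text
time: 6.08
eef_pos: [0.4675, -0.1493, 0.0359]
orientation: [[-0.764, -0.079, 0.64], [-0.061, 0.997, 0.051], [-0.642, 0.0, -0.766]]
wrist_force: [-0.3, 0.9, 0.8]
width: 0.0401
finger_force: 0.0
row [-0.0012  0.0005 -0.0002 -0.0005 -0.0007 -0.0009] dist 0.001 ang 0.001
[[131 129 132 129 126 132 129 124 125 124 126 125 124 124 127 128 130 130
  126 128 129 127 126]
 [122 122 124 125 123 125 125 123 126 125 123 129 125 128 125 127 121 122
  124 123 124 126 125]
 [125 128 127 126 128 125 126 127 122 123 130 124 124 126 125 128 128 123
  127 125 128 121 123]
 [129 130 132 132 127 127 131 122 124 121 125 124 124 124 125 126 128 129
  129 126 125 126 129]
 [ 76  87 122 126 129 126 126 126 125 123 126 127 123 124 123 129 126 124
  126 127 126 126 104]
 [ 58  68 124 128 126 128 129 124 124 120 125 126 123 125 127 122 129 124
  125 122 127 122  80]
 [ 49  60 126 126 127 125 126 121 120 120 128 128 125 125 127 125 125 125
  122 124 127 123  60]
 [ 50  61 122 123 125 123 124 123 120 117 121 124 121 124 126 124 123 122
  122 122 121 122  64]
 [ 54  53 125 124 125 125 122 125 121 122 124 122 124 126 124 123 126 124
  123 124 125 126  57]]
```

```bash
echo '[{},{},{},{},{},{}]' > path.dat && python3 -m handwheel path.dat 0.0 80
```

```text
time: 6.63
eef_pos: [0.468, -0.15, 0.0369]
orientation: [[-0.763, -0.078, 0.642], [-0.061, 0.997, 0.05], [-0.644, -0.001, -0.765]]
wrist_force: [-7.2, -0.5, 8.0]
width: 0.0105
finger_force: 78.2
```

In the tool's units: -0.0765 m / 0.6 = -0.1275, -0.064 m / 0.6 = -0.1067.

```bash
echo '[{"sx":-0.01,"sz":-0.0133},{"sx":-0.0217,"sz":-0.025},{"sx":-0.0433,"sz":-0.0517},{"sx":-0.075,"sz":-0.09},{"sx":-0.1067,"sz":-0.1275},{"sx":-0.1067,"sz":-0.1275},{"sx":-0.1067,"sz":-0.1275}]' > path.dat && python3 -m handwheel path.dat
python3 - <<'E'
from h import *
i=ctrl.camera_info('wrist');s=ctrl.read_state();w=ctrl.capture('wrist');t=ctrl.capture('top');sd=ctrl.capture('side')
for n,a in(('lw',w),('lt',t),('ls',sd)):cv2.imwrite(f'pics/{n}.png',a[:,:,::-1])
np.savez('lift.npz',T=i['world_from_camera'],R=s['orientation'],p=s['eef_pos']);print(s['wrist_force'],s['wrist_torque'],s['eef_pos'],s['qvel'])
# predicted bin if rigid since flat
Rb=R.from_euler('z',4.6,degrees=True).as_matrix();O=np.array([.4413,-.1517,0])
Rm=np.array([[-0.763,-0.078,0.642],[-0.061,0.997,0.05],[-0.644,-0.001,-0.765]]);pm=np.array([.468,-.15,.0369])
Rtb=Rm.T@Rb;ptb=Rm.T@(O-pm);print('bin in tool',ptb,'bar',ptb+Rtb@[-.01,0,.079])
np.savez('tb.npz',R=Rtb,p=ptb)
B=lambda x,y,z:s['eef_pos']+s['orientation']@(ptb+Rtb@(np.array([x,y,z])/1e3))
T=ctrl.camera_info('top')
for q in((-55,-50,55),(-55,50,55),(-55,-50,0),(-55,50,0)):print(q,'w',proj(i,B(*q)))
for q in((63,-35,112),(63,35,112),(51,-50,90),(51,50,90)):print(q,'t',proj(T,B(*q)))
g=cv2.cvtColor(w,cv2.COLOR_RGB2GRAY)
E
```

```text
time: 7.22
eef_pos: [0.4682, -0.1502, 0.1376]
orientation: [[-0.762, -0.078, 0.643], [-0.062, 0.997, 0.049], [-0.645, -0.003, -0.765]]
wrist_force: [0.2, 0.6, -5.7]
width: 0.0107
finger_force: 78.8
[ 0.1825  0.6361 -5.6539] [-0.0782  1.2185 -0.0461] [ 0.4682 -0.1502  0.1376] [ 0.0016  0.0386 -0.0586 -0.0343 -0.0029  0.0015]
bin in tool [0.0442 0.0004 0.011 ] bar [ 0.001   0.0003 -0.0559]
(-55, -50, 55) w [176.6179 172.7861]
(-55, 50, 55) w [453.3158 172.6789]
(-55, -50, 0) w [204.7124  75.2472]
(-55, 50, 0) w [425.8451  75.0451]
(63, -35, 112) t [417.2703 208.0597]
(63, 35, 112) t [376.3663 216.0112]
(51, -50, 90) t [424.6144 215.4432]
(51, 50, 90) t [367.6701 226.5554]
```

```bash
python3 - <<'E'
import cv2,numpy as np
g=cv2.GaussianBlur(cv2.cvtColor(cv2.imread('pics/lw.png'),cv2.COLOR_BGR2GRAY),(3,3),0).astype(int)
for u in(230,315,400):print('col',u,[(v,g[v,u]) for v in range(62,90,1)])
for v in(90,110):
    print('row',v,'L',[(u,g[v,u]) for u in range(185,215)]);print('R',[(u,g[v,u]) for u in range(416,446)])
E
python3 - <<'E'
import cv2,numpy as np
a=cv2.imread('pics/lt.png')
g=cv2.cvtColor(a,cv2.COLOR_BGR2GRAY).astype(int)
for u in(385,396,408):print('top col',u,[(v,g[v,u]) for v in range(200,235)])
E
```

```text
col 230 [(62, np.int64(196)), (63, np.int64(195)), (64, np.int64(195)), (65, np.int64(197)), (66, np.int64(200)), (67, np.int64(201)), (68, np.int64(201)), (69, np.int64(201)), (70, np.int64(201)), (71, np.int64(201)), (72, np.int64(201)), (73, np.int64(199)), (74, np.int64(197)), (75, np.int64(198)), (76, np.int64(199)), (77, np.int64(200)), (78, np.int64(201)), (79, np.int64(201)), (80, np.int64(202)), (81, np.int64(201)), (82, np.int64(189)), (83, np.int64(164)), (84, np.int64(142)), (85, np.int64(135)), (86, np.int64(136)), (87, np.int64(136)), (88, np.int64(135)), (89, np.int64(134))]
col 315 [(62, np.int64(115)), (63, np.int64(115)), (64, np.int64(114)), (65, np.int64(114)), (66, np.int64(114)), (67, np.int64(115)), (68, np.int64(114)), (69, np.int64(114)), (70, np.int64(115)), (71, np.int64(116)), (72, np.int64(115)), (73, np.int64(115)), (74, np.int64(116)), (75, np.int64(116)), (76, np.int64(116)), (77, np.int64(116)), (78, np.int64(117)), (79, np.int64(117)), (80, np.int64(117)), (81, np.int64(117)), (82, np.int64(119)), (83, np.int64(124)), (84, np.int64(128)), (85, np.int
[... 4969 characters left out ...]
4(131)), (203, np.int64(130)), (204, np.int64(133)), (205, np.int64(130)), (206, np.int64(141)), (207, np.int64(163)), (208, np.int64(146)), (209, np.int64(88)), (210, np.int64(56)), (211, np.int64(81)), (212, np.int64(133)), (213, np.int64(160)), (214, np.int64(163)), (215, np.int64(154)), (216, np.int64(153)), (217, np.int64(142)), (218, np.int64(82)), (219, np.int64(57)), (220, np.int64(59)), (221, np.int64(56)), (222, np.int64(63)), (223, np.int64(69)), (224, np.int64(83)), (225, np.int64(81)), (226, np.int64(82)), (227, np.int64(123)), (228, np.int64(153)), (229, np.int64(153)), (230, np.int64(149)), (231, np.int64(146)), (232, np.int64(148)), (233, np.int64(150)), (234, np.int64(156))]
```

The wrist view puts the front bottom edge at v=83 against a predicted 75, and the top view puts the tooth edge at v=211 against 212. So the bin slid about 3 mm forward in the grip, with no pitch change. I'll use that offset and plan the move to the board.

```bash
cat >> h.py <<'E'
YAW=np.radians(-4.5);RO=np.array([.6845,-.030,.2027])
RX=np.array([np.cos(YAW),np.sin(YAW),0]);RY=np.array([-RX[1],RX[0],0]);RZ=np.array([0,0,1.])
RR=np.stack([RX,RY,RZ],1)
PB=40.05  # pitch of tool forward of bin -z in the grip
RTB=tool(0,np.radians(PB)).T  # bin axes in tool
BAR=np.array([.0005,.0003,-.0559]) # bar grip point in tool
GX=-.013 # bin x of that point (slid 3 mm)
HEEL=BAR+RTB@(np.array([.055,0,.086])-np.array([GX,0,.079]))
def bin_to(hx,y,hz,th):
    "mm, deg: heel rel. to mouth edge in rack axes -> row"
    Rb=RR@R.from_euler('y',th,degrees=True).as_matrix()
    Rt=Rb@RTB.T
    h=RO+RR@(np.array([hx,y,hz])/1e3)
    go(h-Rt@HEEL,Rt)
def where():
    s=ctrl.read_state();Rb=s['orientation']@RTB;h=RR.T@(s['eef_pos']+s['orientation']@HEEL-RO)*1e3
    e=R.from_matrix(RR.T@Rb).as_euler('YXZ',degrees=True)
    print('t',round(s['time'],2),'heel',h.round(1),'th,roll,yaw',e.round(2),'F',(RR.T@s['wrist_force']).round(1),'w',round(s['width'],4));return h
E
sed -i 's/^E$//' h.py; python3 -c "
from h import *
where();bin_to(-90,0,10,20)"
```

```text
t 7.37 heel [-176.5 -130.5  -19.1] th,roll,yaw [0.17 0.03 9.  ] F [ 0.2 -1.2 -4.2] w 0.0105
row [-0.0976  0.1227  0.0259  0.0798  0.3455  0.1363] dist 0.159 ang 0.38
```

In the tool's units: 0.1227 m / 0.6 = 0.2045, 0.107 m / 0.6 = 0.1783, 0.345 rad / 4 = 0.0863.

```bash
echo '[{"sx":-0.0167,"sy":0.0167,"drx":0.0013,"dry":0.0075,"drz":0.0025},{"sx":-0.0417,"sy":0.05,"sz":0.0083,"drx":0.005,"dry":0.02,"drz":0.0075},{"sx":-0.0667,"sy":0.0833,"sz":0.0167,"drx":0.0075,"dry":0.0325,"drz":0.0125},{"sx":-0.0917,"sy":0.1167,"sz":0.025,"drx":0.0113,"dry":0.045,"drz":0.0188},{"sx":-0.1167,"sy":0.15,"sz":0.0333,"drx":0.015,"dry":0.06,"drz":0.025},{"sx":-0.1417,"sy":0.1783,"sz":0.0383,"drx":0.0175,"dry":0.075,"drz":0.03},{"sx":-0.1627,"sy":0.2045,"sz":0.0433,"drx":0.02,"dry":0.0863,"drz":0.034},{"sx":-0.1627,"sy":0.2045,"sz":0.0433,"drx":0.02,"dry":0.0863,"drz":0.034},{"sx":-0.1627,"sy":0.2045,"sz":0.0433,"drx":0.02,"dry":0.0863,"drz":0.034}]' > path.dat && python3 -m handwheel path.dat | tail -3; python3 -c "
from h import *
where();print(ctrl.read_state()['qpos']);bin_to(-50,10,-2,38)"
```

```text
wrist_force: [-1.0, 0.3, -5.0]
width: 0.0103
finger_force: 78.9
t 8.12 heel [-88.7   1.1   9.8] th,roll,yaw [20.01 -0.13  0.12] F [-1.   0.3 -5. ] w 0.0103
[-0.0212 -0.0166 -0.4068  0.8313 -0.02    0.0508]
row [-0.0297  0.009   0.0062 -0.0008  0.3141  0.003 ] dist 0.032 ang 0.314
```

In the tool's units: -0.0297 m / 0.6 = -0.0495, -0.022 m / 0.6 = -0.0367, 0.314 rad / 4 = 0.0785.

```bash
echo '[{"sx":-0.005,"sy":0.0017,"sz":0.0017,"dry":0.01},{"sx":-0.015,"sy":0.005,"sz":0.0033,"dry":0.025,"drz":0.0003},{"sx":-0.0267,"sy":0.0083,"sz":0.005,"dry":0.0425,"drz":0.0005},{"sx":-0.0367,"sy":0.0117,"sz":0.0083,"dry":0.06,"drz":0.0008},{"sx":-0.0495,"sy":0.015,"sz":0.0103,"drx":-0.0002,"dry":0.0785,"drz":0.0008},{"sx":-0.0495,"sy":0.015,"sz":0.0103,"drx":-0.0002,"dry":0.0785,"drz":0.0008},{"sx":-0.0495,"sy":0.015,"sz":0.0103,"drx":-0.0002,"dry":0.0785,"drz":0.0008}]' > path.dat && python3 -m handwheel path.dat | tail -3; python3 - <<'E'
from h import *
where();print(ctrl.read_state()['qpos']);bin_to(-32,17,-2.5,38)
s=ctrl.read_state();B=lambda x,y,z:s['eef_pos']+s['orientation']@(HEEL+RTB@(np.array([x-55,y,z-86])/1e3))
T=ctrl.camera_info('top');S=ctrl.camera_info('side');W=ctrl.camera_info('wrist')
t=ctrl.capture('top');sd=ctrl.capture('side')
for n,a in(('et',t),('es',sd)):cv2.imwrite(f'pics/{n}.png',a[:,:,::-1])
for q in((67,35,112),(67,-35,112),(67,0,112),(51,0,90),(-55,50,55),(-55,-50,55)):print(q,'top',proj(T,B(*q)),'side',proj(S,B(*q)))
g=cv2.cvtColor(t,cv2.COLOR_RGB2GRAY).astype(int)
u0,v0=proj(T,B(67,0,112));u0=int(u0);v0=int(v0);print('tooth col',u0,[(v,g[v,u0]) for v in range(v0-6,v0+25)])
v=int(v0)+1
E
```

```text
wrist_force: [-0.3, 0.2, -4.6]
width: 0.0102
finger_force: 78.9
t 8.7 heel [-50.    7.6  -2.9] th,roll,yaw [38.03  0.12 -0.15] F [-0.3  0.2 -4.6] w 0.0102
[-0.0233  0.3465  0.1134  1.3025 -0.0021  0.0586]
row [-0.018   0.0092  0.0002 -0.0001 -0.0006 -0.0033] dist 0.02 ang 0.003
(67, 35, 112) top [291.1561 132.315 ] side [258.4257 180.2649]
(67, -35, 112) top [331.5506 131.1037] side [271.6254 155.0211]
(67, 0, 112) top [311.3588 131.7092] side [265.2306 167.2508]
(51, 0, 90) top [311.8519 147.5014] side [279.0042 172.9129]
(-55, 50, 55) top [282.2527 203.6532] side [328.7454 188.957 ]
(-55, -50, 55) top [344.5243 201.7265] side [342.1907 150.2946]
tooth col 311 [(125, np.int64(86)), (126, np.int64(82)), (127, np.int64(80)), (128, np.int64(86)), (129, np.int64(86)), (130, np.int64(83)), (131, np.int64(83)), (132, np.int64(83)), (133, np.int64(83)), (134, np.int64(84)), (135, np.int64(85)), (136, np.int64(83)), (137, np.int64(85)), (138, np.int64(85)), (139, np.int64(85)), (140, np.int64(81)), (141, np.int64(86)), (142, np.int64(82)), (143, np.int64(86)), (144, np.int64(86)), (145, np.int64(84)), (146, np.int64(83)), (147, np.int64(83)), (148, np.int64(85)), (149, np.int64(86)), (150, np.int64(86)), (151, np.int64(90)), (152, np.int64(89)), (153, np.int64(86)), (154, np.int64(85)), (155, np.int64(88))]
```

```bash
python3 - <<'E'
import cv2,numpy as np
g=cv2.cvtColor(cv2.imread('pics/es.png'),cv2.COLOR_BGR2GRAY)
print('side u 248..284, v 166..200');
for v in range(166,202,2):print(v,g[v,248:286:2])
t=cv2.cvtColor(cv2.imread('pics/et.png'),cv2.COLOR_BGR2GRAY)
print('top u 278..310');
for v in range(124,160,2):print(v,t[v,272:312:2])
E
```

```text
side u 248..284, v 166..200
166 [124 146 143 130 116 115 117 119 118 146 144 148 145 143 144 147 162 156
 141]
168 [140 149 143 120 112 119 114 116 114 154 142 150 146 146 148 153 164 144
 144]
170 [146 147 130 112 113 119 116 112 149 142 145 147 145 141 146 157 158 146
 157]
172 [150 145 118 115 119 112 114 116 155 140 148 149 144 145 155 164 152 137
  50]
174 [143 129 119 116 120 117 116 144 142 143 143 146 142 150 163 159 148  56
  23]
176 [138 117 118 117 115 116 117 150 146 149 144 145 143 155 161 150 134   5
   8]
178 [128 116 117 114 115 118 150 141 145 147 146 140 143 161 162 142 148  97
  14]
180 [115 110 119 116 116 116 107 139 146 142 145 140 154 163 149 143 146 151
  97]
182 [114 116 113 118 119 122 116 109 145 146 141 144 158 160 141 146 146 148
 150]
184 [118 118 114 114 113 115 121 120 110 142 142 156 162 146 145 146 142 146
 145]
186 [114 120 115 117 117 116 120 118 116 110 147 153 160 142 149 146 142 145
 143]
188 [116 115 111 115 114 118 121 119 120 115 104 111 150 143 148 143 146 144
 144]
190 [116 116 118 113 116 115 117 115 115 112 142 161 144 146 143 146 148 146
[... 924 characters left out ...]
 81 84 78 83 84 88 83 80 85 84 84 87 79]
140 [80 77 82 76 81 82 79 79 78 80 86 80 82 81 84 83 84 86 88 84]
142 [74 84 78 77 83 84 84 79 89 79 82 81 83 80 83 81 84 88 84 85]
144 [76 78 76 84 77 79 76 82 78 81 83 79 84 81 85 84 85 85 86 86]
146 [79 75 79 81 82 77 80 81 82 86 80 83 86 85 86 79 85 87 85 83]
148 [86 82 77 76 81 79 81 80 80 79 86 81 82 88 84 84 84 83 88 84]
150 [83 78 80 82 78 76 82 79 82 76 81 85 83 86 84 91 84 86 85 86]
152 [78 77 82 81 76 78 81 76 78 82 80 84 84 85 82 87 87 84 86 88]
154 [77 80 80 81 79 80 81 78 81 83 86 80 79 84 86 83 87 87 85 83]
156 [80 80 82 81 80 78 84 80 82 78 84 82 84 79 82 87 86 88 80 85]
158 [78 76 81 76 76 84 84 78 82 81 79 83 86 84 85 90 85 85 88 86]
```

In the tool's units: -0.018 m / 0.6 = -0.03, -0.012 m / 0.6 = -0.02, -0.0033 rad / 4 = -0.0008.

```bash
echo '[{"sx":-0.01,"sy":0.005,"drz":-0.0003},{"sx":-0.02,"sy":0.01,"drz":-0.0008},{"sx":-0.03,"sy":0.0153,"sz":0.0003,"drz":-0.0008},{"sx":-0.03,"sy":0.0153,"sz":0.0003,"drz":-0.0008},{"sx":-0.03,"sy":0.0153,"sz":0.0003,"drz":-0.0008}]' > path.dat && python3 -m handwheel path.dat | tail -3; python3 - <<'E'
from h import *
where();bin_to(-20,17,1,38)
print('axes in tool', (ctrl.read_state()['orientation'].T@RR).round(3))
E
```

```text
wrist_force: [-0.5, -0.2, -3.0]
width: 0.0103
finger_force: 78.8
t 9.22 heel [-32.1  18.2   0.9] th,roll,yaw [37.8  -0.06  0.05] F [-0.5 -0.3 -3. ] w 0.0103
row [-0.0121 -0.0011  0.0001 -0.0001  0.0035  0.0014] dist 0.012 ang 0.004
axes in tool [[-0.999 -0.001 -0.039]
 [-0.001  1.    -0.   ]
 [ 0.039 -0.    -0.999]]
```

In the tool's units: -0.01 m / 0.6 = -0.0167, -0.006 m / 0.6 = -0.01, 0.003 rad / 4 = 0.0008.

```bash
echo '[{"sx":-0.01,"sy":-0.0008,"dry":0.0008,"drz":0.0003},{"sx":-0.0167,"sy":-0.0017,"dry":0.0008,"drz":0.0003},{"sx":-0.0167,"sy":-0.0017,"dry":0.0008,"drz":0.0003},{"sx":-0.0167,"sy":-0.0017,"dry":0.0008,"drz":0.0003}]' > path.dat && python3 -m handwheel path.dat >/dev/null; python3 -c "
from h import *
where()"; echo '[{},{}]' > path.dat && python3 -m handwheel path.dat >/dev/null; python3 -c "
from h import *
where();bin_to(-18,17,1.5,38)"
```

```text
t 9.55 heel [-22.   16.7   0.7] th,roll,yaw [38.01  0.   -0.02] F [-0.3  0.4 -4.1] w 0.0104
t 9.72 heel [-22.4  16.7   0.9] th,roll,yaw [38.01  0.   -0.02] F [ 0.1 -0.2 -5.4] w 0.0104
row [-0.0044  0.0002 -0.0005 -0.0002 -0.0002 -0.0002] dist 0.004 ang 0.0
```

In the tool's units: -0.0035 m / 0.6 = -0.0058, -0.002 m / 0.6 = -0.0033.

```bash
w(){ python3 -c "
from h import *
where()"; }; echo '[{"sx":-0.0033},{"sx":-0.0058},{"sx":-0.0058}]' > path.dat && python3 -m handwheel path.dat >/dev/null; w;  echo '[{"sx":-0.0017},{"sx":-0.0017}]' > path.dat && python3 -m handwheel path.dat >/dev/null; w; echo '[{"sx":-0.0017},{"sx":-0.0017}]' > path.dat && python3 -m handwheel path.dat >/dev/null; w
```

```text
t 9.97 heel [-18.5  16.8   1.1] th,roll,yaw [37.99 -0.   -0.01] F [-0.3  0.1 -3.2] w 0.0107
t 10.13 heel [-17.7  16.8   1. ] th,roll,yaw [38.   -0.   -0.01] F [ 0.2  0.3 -3.9] w 0.0105
t 10.3 heel [-16.6  16.8   1.1] th,roll,yaw [38.   -0.   -0.01] F [-0.1  0.5 -4.4] w 0.0107
```

Units first: shifts go in shares of 0.6 m and turns go in shares of 4 rad. So -0.001 m / 0.6 = -0.0017.

```bash
w(){ python3 -c "
from h import *
where()"; }; for k in 1 2; do echo '[{"sx":-0.0017},{"sx":-0.0017}]' > path.dat && python3 -m handwheel path.dat >/dev/null; w; done
```

```text
t 10.47 heel [-15.7  16.8   1.1] th,roll,yaw [38.   -0.   -0.01] F [ 0.   0.3 -3.6] w 0.0103
t 10.63 heel [-14.6  16.8   1.2] th,roll,yaw [38.   -0.   -0.01] F [ 0.2  0.4 -4.6] w 0.0108
```

In the tool's units: -0.0007 m / 0.6 = -0.0012.

```bash
w(){ python3 -c "
from h import *
where()"; }; echo '[{"sx":-0.0012},{"sx":-0.0012}]' > path.dat && python3 -m handwheel path.dat >/dev/null; w; echo '[{"sx":-0.0008},{"sx":-0.0008}]' > path.dat && python3 -m handwheel path.dat >/dev/null; w
```

```text
t 10.8 heel [-14.4  16.8   1.1] th,roll,yaw [38.05 -0.01 -0.01] F [-4.2 -0.4 -1.3] w 0.0104
t 10.97 heel [-14.3  16.8   1.1] th,roll,yaw [38.08 -0.   -0.01] F [-7.4  0.1 -1. ] w 0.0108
```

In the tool's units: -0.0025 m / 0.6 = -0.0042, 0.0012 m / 0.6 = 0.002.

```bash
w(){ python3 -c "
from h import *
where()"; }; echo '[{"sx":0.0017,"sz":-0.0017},{"sx":0.002,"sz":-0.0042},{"sx":0.002,"sz":-0.0042}]' > path.dat && python3 -m handwheel path.dat >/dev/null; w; echo '[{"sx":-0.0025,"sz":-0.003},{"sx":-0.005,"sz":-0.006},{"sx":-0.005,"sz":-0.006}]' > path.dat && python3 -m handwheel path.dat >/dev/null; w
```

```text
t 11.22 heel [-14.6  16.8   4.2] th,roll,yaw [37.95  0.   -0.01] F [-0.3  0.6 -3.6] w 0.0108
t 11.47 heel [-11.5  16.8   7.8] th,roll,yaw [37.96  0.   -0.01] F [-0.6  0.1 -4.3] w 0.0104
```

```bash
w(){ python3 -c "
from h import *
where()"; }; echo '[{"sx":-0.0025,"sz":-0.003},{"sx":-0.0053,"sz":-0.0055},{"sx":-0.0057,"sz":-0.0058}]' > path.dat && python3 -m handwheel path.dat >/dev/null; w; echo '[{"sx":-0.002,"sz":-0.0008},{"sx":-0.0037,"sz":-0.0012},{"sx":-0.0037,"sz":-0.0012}]' > path.dat && python3 -m handwheel path.dat >/dev/null; w; python3 -c "
from h import *
bin_to(-4.5,17,10.5,32)
import plan
for th in range(38,-1,-3):
    print(th,max((round(plan.clear(th,hx,hz),1),hx,hz) for hz in np.arange(0,16,.5) for hx in np.arange(-8,1,.5)),[ (hz,round(max(plan.clear(th,hx,hz) for hx in np.arange(-8,1,.5)),1)) for hz in (4,6,8,10)])"
```

```text
t 11.72 heel [-8.3 16.8 11.3] th,roll,yaw [37.98  0.   -0.01] F [ 0.4  0.1 -4.6] w 0.0107
t 11.97 heel [-6.4 16.8 11.7] th,roll,yaw [38.   -0.   -0.01] F [-0.1  0.9 -4.9] w 0.0106
row [-0.004   0.0002  0.007  -0.0002 -0.1048 -0.0002] dist 0.008 ang 0.105
38 (np.float64(4.3), np.float64(-6.0), np.float64(12.0)) [(4, np.float64(-0.5)), (6, np.float64(0.4)), (8, np.float64(1.4)), (10, np.float64(2.6))]
35 (np.float64(4.3), np.float64(-5.0), np.float64(12.0)) [(4, np.float64(-0.1)), (6, np.float64(0.9)), (8, np.float64(2.0)), (10, np.float64(3.2))]
32 (np.float64(4.5), np.float64(-4.5), np.float64(11.5)) [(4, np.float64(0.5)), (6, np.float64(1.5)), (8, np.float64(2.5)), (10, np.float64(3.8))]
29 (np.float64(4.7), np.float64(-4.0), np.float64(10.5)) [(4, np.float64(0.9)), (6, np.float64(2.1)), (8, np.float64(3.4)), (10, np.float64(4.4))]
26 (np.float64(4.8), np.float64(-3.0), np.float64(11.0)) [(4, np.float64(1.4)), (6, np.float64(2.8)), (8, np.float64(3.9)), (10, np.float64(4.8))]
23 (np.float64(5.3), np.float64(-2.5), np.float64(9.0)) [(4, np.float64(1.7)), (6, np.float64(3.2)), (8, np.
[... 362 characters left out ...]
4(-1.5), np.float64(10.5)) [(4, np.float64(2.3)), (6, np.float64(3.9)), (8, np.float64(3.9)), (10, np.float64(3.9))]
11 (np.float64(3.5), np.float64(-2.0), np.float64(7.5)) [(4, np.float64(2.6)), (6, np.float64(3.3)), (8, np.float64(3.4)), (10, np.float64(3.4))]
8 (np.float64(2.9), np.float64(-1.5), np.float64(10.5)) [(4, np.float64(2.8)), (6, np.float64(2.9)), (8, np.float64(2.7)), (10, np.float64(2.9))]
5 (np.float64(2.4), np.float64(-1.5), np.float64(10.5)) [(4, np.float64(2.4)), (6, np.float64(2.3)), (8, np.float64(2.2)), (10, np.float64(2.4))]
2 (np.float64(1.9), np.float64(-1.5), np.float64(10.0)) [(4, np.float64(1.7)), (6, np.float64(1.7)), (8, np.float64(1.8)), (10, np.float64(1.9))]
```

```bash
python3 -c "
from h import *
bin_to(-3.2,17,10,26)"
```

```text
row [-0.008   0.0002  0.0131 -0.0002 -0.2095 -0.0002] dist 0.015 ang 0.209
```

In the tool's units: 0.0131 m / 0.6 = 0.0218, 0.009 m / 0.6 = 0.015, -0.2095 rad / 4 = -0.0524.

```bash
echo '[{"sx":-0.0017,"sz":0.0027,"dry":-0.0065},{"sx":-0.005,"sz":0.0083,"dry":-0.02},{"sx":-0.0092,"sz":0.015,"dry":-0.0363},{"sx":-0.0133,"sz":0.0218,"dry":-0.0524},{"sx":-0.0133,"sz":0.0218,"dry":-0.0524},{"sx":-0.0133,"sz":0.0218,"dry":-0.0524}]' > path.dat && python3 -m handwheel path.dat >/dev/null;python3 -c "
from h import *
where();bin_to(-2,17,9,14)"
```

```text
t 12.47 heel [-4.6 16.8 10.1] th,roll,yaw [26.12 -0.01 -0.01] F [ 0.5 -1.  -4.2] w 0.0108
row [-0.0072  0.0002  0.0131 -0.0002 -0.2116  0.    ] dist 0.015 ang 0.212
```

In the tool's units: 0.0131 m / 0.6 = 0.0218, 0.009 m / 0.6 = 0.015, -0.2116 rad / 4 = -0.0529.

```bash
echo '[{"sx":-0.0017,"sz":0.0027,"dry":-0.0065},{"sx":-0.005,"sz":0.0083,"dry":-0.02},{"sx":-0.0083,"sz":0.015,"dry":-0.0363},{"sx":-0.012,"sz":0.0218,"dry":-0.0529},{"sx":-0.012,"sz":0.0218,"dry":-0.0529},{"sx":-0.012,"sz":0.0218,"dry":-0.0529},{"sx":-0.012,"sz":0.0218,"dry":-0.0529}]' > path.dat && python3 -m handwheel path.dat >/dev/null;python3 -c "
from h import *
where();bin_to(-1.7,17,7,5)"
```

```text
t 13.05 heel [ 0.9 16.9 10.6] th,roll,yaw [13.91 -0.   -0.01] F [ 1.   0.7 -3.1] w 0.0104
row [ 0.0005  0.0001  0.0106 -0.0001 -0.1556 -0.0001] dist 0.011 ang 0.156
```

```bash
echo '[{},{}]' > path.dat && python3 -m handwheel path.dat >/dev/null;python3 -c "
from h import *
where();bin_to(-1.7,17,8,6)"
```

```text
t 13.22 heel [ 0.7 16.8 10. ] th,roll,yaw [13.87  0.   -0.01] F [-0.2 -0.8 -3.1] w 0.0105
row [ 0.0001  0.0002  0.0083 -0.0002 -0.1373 -0.0002] dist 0.008 ang 0.137
```

In the tool's units: 0.0083 m / 0.6 = 0.0138, 0.006 m / 0.6 = 0.01, -0.137 rad / 4 = -0.0343.

```bash
echo '[{"sx":0.0025,"sz":0.0017},{"sx":0.0017,"sz":0.005,"dry":-0.0125},{"sx":0.0008,"sz":0.01,"dry":-0.025},{"sx":0.0002,"sz":0.0138,"dry":-0.0343},{"sx":0.0002,"sz":0.0138,"dry":-0.0343},{"sx":0.0002,"sz":0.0138,"dry":-0.0343}]' > path.dat && python3 -m handwheel path.dat >/dev/null;python3 -c "
from h import *
where();bin_to(-1.7,17,6,3)"
```

```text
t 13.72 heel [-3.4 16.8  6.7] th,roll,yaw [ 6.12 -0.01 -0.01] F [ 0.7 -0.3 -4.1] w 0.0108
row [-0.0021  0.0002  0.0046 -0.0002 -0.0544  0.    ] dist 0.005 ang 0.054
```

In the tool's units: 0.005 m / 0.6 = 0.0083, -0.0015 m / 0.6 = -0.0025, -0.0544 rad / 4 = -0.0136.

```bash
w(){ python3 -c "
from h import *
where()"; }; echo '[{"sx":-0.0012,"sy":0.0017,"sz":0.0025,"dry":-0.0045},{"sx":-0.0025,"sy":0.005,"sz":0.005,"dry":-0.009},{"sx":-0.0035,"sy":0.0083,"sz":0.0077,"dry":-0.0136},{"sx":-0.0035,"sy":0.0083,"sz":0.0077,"dry":-0.0136},{"sx":-0.0035,"sy":0.0083,"sz":0.0077,"dry":-0.0136}]' > path.dat && python3 -m handwheel path.dat >/dev/null; w; for k in 1 2; do echo '[{"sy":0.0017},{"sy":0.0017}]' > path.dat && python3 -m handwheel path.dat >/dev/null; w;done
```

```text
t 14.13 heel [-1.  21.9  6.4] th,roll,yaw [ 2.98 -0.01  0.  ] F [-0.3 -0.8 -3.5] w 0.0105
t 14.3 heel [-0.8 22.8  6.7] th,roll,yaw [ 2.92 -0.01 -0.01] F [ 0.4 -0.5 -4. ] w 0.0106
t 14.47 heel [-1.1 23.9  6.4] th,roll,yaw [ 2.91 -0.01 -0.01] F [ 0.2 -0.4 -4.4] w 0.0107
```

In the tool's units: 0.0007 m / 0.6 = 0.0012.

```bash
w(){ python3 -c "
from h import *
where()"; }; for k in 1 2 3; do echo '[{"sy":0.0012},{"sy":0.0012}]' > path.dat && python3 -m handwheel path.dat >/dev/null; w;done
```

```text
t 14.63 heel [-1.3 24.6  6.2] th,roll,yaw [ 2.91 -0.01 -0.01] F [-0.3  0.6 -4.1] w 0.0105
t 14.8 heel [-1.3 25.3  6.2] th,roll,yaw [ 2.91 -0.01 -0.01] F [-0.7  0.4 -4.5] w 0.0102
t 14.97 heel [-1.4 26.   6.1] th,roll,yaw [ 2.91 -0.01 -0.01] F [-0.2 -0.3 -3.4] w 0.01
```

In the tool's units: 0.0005 m / 0.6 = 0.0008.

```bash
w(){ python3 -c "
from h import *
where();print(ctrl.read_state()['wrist_torque'])"; }; for k in 1 2; do echo '[{"sy":0.0008},{"sy":0.0008}]' > path.dat && python3 -m handwheel path.dat >/dev/null; w;done
```

```text
t 15.13 heel [-1.3 26.4  6.2] th,roll,yaw [ 2.91 -0.01 -0.01] F [-0.  -0.9 -3.8] w 0.0106
[ 0.0583  1.0887 -0.0337]
t 15.3 heel [-1.3 26.5  6.2] th,roll,yaw [ 2.9  -0.05 -0.05] F [-0.8 -4.7 -2.4] w 0.0104
[-0.6276  1.2247 -0.4999]
```

```bash
echo '[{"sy":-0.0012},{"sy":-0.0012}]' > path.dat && python3 -m handwheel path.dat >/dev/null; python3 -c "
from h import *
where();bin_to(-1.5,25.8,2,1.5)
print((ctrl.read_state()['orientation'].T@RR).round(3))"
```

```text
t 15.47 heel [-1.3 26.3  6.2] th,roll,yaw [2.91 0.01 0.01] F [-0.2  0.1 -3.9] w 0.0108
row [ 0.0023 -0.0005  0.0046  0.0002 -0.0245  0.    ] dist 0.005 ang 0.025
[[-0.797 -0.    -0.604]
 [-0.     1.     0.   ]
 [ 0.604  0.    -0.797]]
```

In the tool's units: 0.0046 m / 0.6 = 0.0077, 0.003 m / 0.6 = 0.005, -0.0245 rad / 4 = -0.0061.

```bash
w(){ python3 -c "
from h import *
where()"; }; echo '[{"sx":0.0012,"sz":0.0025,"dry":-0.002},{"sx":0.0025,"sy":-0.0005,"sz":0.005,"dry":-0.004},{"sx":0.0038,"sy":-0.0005,"sz":0.0077,"dry":-0.0061},{"sx":0.0038,"sy":-0.0005,"sz":0.0077,"dry":-0.0061}]' > path.dat && python3 -m handwheel path.dat >/dev/null; w; echo '[{"sx":0.001,"sz":0.0013,"dry":-0.0025},{"sx":0.001,"sz":0.0013,"dry":-0.0025}]' > path.dat && python3 -m handwheel path.dat >/dev/null; w; python3 -c "
from h import *
bin_to(-1.2,26,0,0.5)"
```

```text
t 15.8 heel [-1.9 25.9  1.3] th,roll,yaw [ 1.48 -0.01 -0.  ] F [-0.6  0.4 -2.9] w 0.0106
t 15.97 heel [-2.2 25.9  1.1] th,roll,yaw [ 0.89 -0.01 -0.01] F [-0.1  0.5 -1.7] w 0.0106
row [-0.0002  0.0001  0.0018 -0.0002 -0.0068 -0.    ] dist 0.002 ang 0.007
```

In the tool's units: 0.0004 m / 0.6 = 0.0007, 0.0003 m / 0.6 = 0.0005.

```bash
w(){ python3 -c "
from h import *
where();print(ctrl.read_state()['wrist_torque'])"; }; for k in 1 2; do echo '[{"sx":0.0005,"sz":0.0007},{"sx":0.0005,"sz":0.0007}]' > path.dat && python3 -m handwheel path.dat >/dev/null; w; done
```

```text
t 16.13 heel [-1.9 25.9  1. ] th,roll,yaw [ 0.92 -0.01 -0.01] F [-2.7 -0.6 -1.5] w 0.0105
[0.1296 0.8634 0.018 ]
t 16.3 heel [-1.7 25.9  0.7] th,roll,yaw [ 0.89 -0.01 -0.01] F [-4.1  0.5  2.3] w 0.0105
[0.0603 0.6756 0.0345]
```

In the tool's units: -0.0003 m / 0.6 = -0.0005, -0.0002 m / 0.6 = -0.0003.

```bash
w(){ python3 -c "
from h import *
where();print(ctrl.read_state()['wrist_torque'])"; }; echo '[{"sx":-0.0003,"sz":-0.0005},{"sx":-0.0003,"sz":-0.0005}]' > path.dat && python3 -m handwheel path.dat >/dev/null; w; echo '[{"sx":-0.0007,"sz":0.0005},{"sx":-0.0007,"sz":0.0005}]' > path.dat && python3 -m handwheel path.dat >/dev/null; w;  echo '[{"sx":-0.0007,"sz":0.0005},{"sx":-0.0007,"sz":0.0005}]' > path.dat && python3 -m handwheel path.dat >/dev/null; w
```

```text
t 16.47 heel [-1.8 25.9  0.9] th,roll,yaw [ 0.91 -0.01 -0.01] F [-0.7 -0.8 -1. ] w 0.0106
[0.0827 0.5281 0.0614]
t 16.63 heel [-1.4 25.9  0.8] th,roll,yaw [ 0.92 -0.01 -0.01] F [-2.1  0.8  1. ] w 0.0108
[0.1067 0.5763 0.0437]
t 16.8 heel [-0.9 25.9  0.8] th,roll,yaw [ 0.92 -0.01 -0.01] F [-3.1  0.9  1.1] w 0.0107
[0.092  0.5818 0.044 ]
```

In the tool's units: -0.0004 m / 0.6 = -0.0007, 0.0003 m / 0.6 = 0.0005.

```bash
w(){ python3 -c "
from h import *
where()"; }; for k in 1 2 3; do echo '[{"sx":-0.0007,"sz":0.0005},{"sx":-0.0007,"sz":0.0005}]' > path.dat && python3 -m handwheel path.dat >/dev/null; w; done
```

```text
t 16.97 heel [-0.4 25.9  0.8] th,roll,yaw [ 0.92 -0.01 -0.01] F [-2.5  0.3  1.5] w 0.01
t 17.13 heel [ 0.1 25.9  0.7] th,roll,yaw [ 0.93 -0.01 -0.01] F [-3.   0.1  0.4] w 0.0105
t 17.3 heel [ 0.4 25.9  0.6] th,roll,yaw [ 0.94 -0.01 -0.01] F [-5.9 -0.6  2.2] w 0.0109
```

```bash
python3 -c "
from h import *
h=where();bin_to(h[0]-.2,h[1],h[2],0.3)"
```

```text
t 17.3 heel [ 0.4 25.9  0.6] th,roll,yaw [ 0.94 -0.01 -0.01] F [-5.9 -0.6  2.2] w 0.0109
row [-0.      0.      0.0005 -0.0003 -0.0112  0.    ] dist 0.001 ang 0.011
```

In the tool's units: 0.0005 m / 0.6 = 0.0008, 0.0004 m / 0.6 = 0.0007, -0.0112 rad / 4 = -0.0028.

```bash
w(){ python3 -c "
from h import *
where()"; }; echo '[{"sx":0.0002,"sz":0.0007,"dry":-0.0019},{"sx":0.0002,"sz":0.0008,"dry":-0.0028},{"sx":0.0002,"sz":0.0008,"dry":-0.0028}]' > path.dat && python3 -m handwheel path.dat >/dev/null; w; echo '[{"sx":0.0002,"sz":0.0005,"dry":-0.0015},{"sx":0.0002,"sz":0.0005,"dry":-0.0015}]' > path.dat && python3 -m handwheel path.dat >/dev/null; w
```

```text
t 17.55 heel [ 0.4 25.9  0.9] th,roll,yaw [ 0.25 -0.01 -0.01] F [0.6 0.2 0.3] w 0.0108
t 17.72 heel [ 0.2 25.9  1.1] th,roll,yaw [-0.12 -0.01 -0.01] F [-2.9  0.4  5.1] w 0.0104
```

In the tool's units: -0.0002 m / 0.6 = -0.0003, -0.0001 m / 0.6 = -0.0002.

```bash
w(){ python3 -c "
from h import *
where()"; }; echo '[{"sx":-0.0002,"sz":-0.0003},{"sx":-0.0002,"sz":-0.0003}]' > path.dat && python3 -m handwheel path.dat >/dev/null; w; echo '[{},{},{},{}]' > path.dat && python3 -m handwheel path.dat 0.03 20 >/dev/null; w; python3 - <<'E'
from h import *
S=ctrl.camera_info('side');a=ctrl.capture('side');cv2.imwrite('pics/rs.png',a[:,:,::-1])
E
```

```text
t 17.88 heel [ 0.  25.9  0.9] th,roll,yaw [-0.07 -0.01 -0.01] F [-2.7 -0.5  2.5] w 0.0107
t 18.22 heel [-0.1 25.9  0.6] th,roll,yaw [-0.04 -0.01 -0.01] F [-0.3  0.3  0.2] w 0.0301
```

In the tool's units: -0.15 m / 0.6 = -0.25, -0.14 m / 0.6 = -0.2333.

```bash
echo '[{"sz":-0.005},{"sz":-0.0167},{"sz":-0.0333},{"sz":-0.0583},{"sz":-0.0917},{"sz":-0.1333},{"sz":-0.1833},{"sz":-0.2333},{"sz":-0.25},{"sz":-0.25}]' > path.dat && python3 -m handwheel path.dat; python3 - <<'E'
from h import *
i=ctrl.camera_info('wrist');w=ctrl.capture('wrist');s=ctrl.capture('side')
cv2.imwrite('pics/fw.png',w[:,:,::-1]);cv2.imwrite('pics/fs.png',s[:,:,::-1]);np.save('pics/fw.npy',i['world_from_camera'])
o=np.zeros((600,800,3),np.uint8);o[:400,:640]=w[:,:,::-1]
o[300:600,400:]=cv2.resize(s[150:285,190:370,::-1],(400,300),interpolation=cv2.INTER_CUBIC)
o[:300,640:]=0
cv2.imwrite('pics/fin.png',o)
E
```

```text
time: 19.1
eef_pos: [0.5583, 0.0058, 0.2729]
orientation: [[-0.759, 0.078, 0.646], [0.06, 0.997, -0.05], [-0.648, 0.001, -0.761]]
wrist_force: [0.5, 0.4, -0.1]
width: 0.0302
finger_force: 0.0
```

View pics/fin.png

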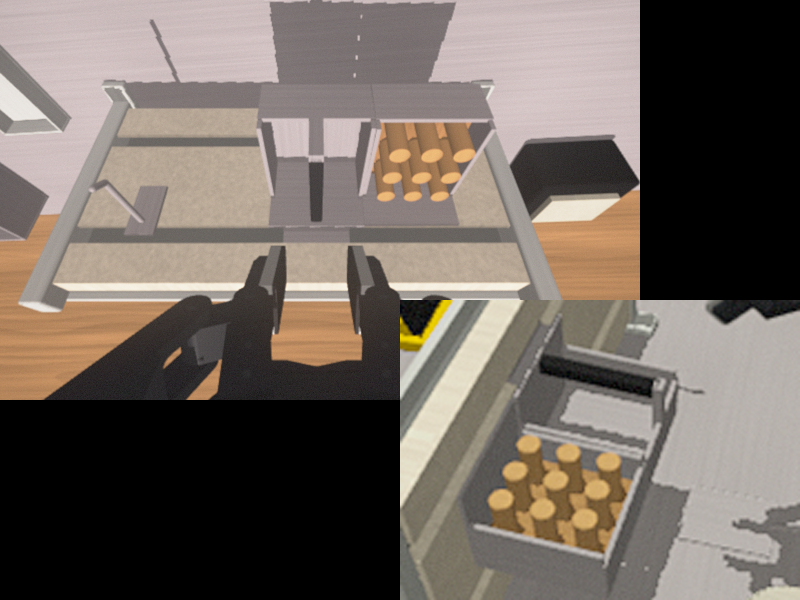

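The last picture shows the bin hanging beside the mounted one. Their fronts line up at v≈85–120, their sides meet at u≈372, the lip is in the groove at (317,236), and the gripper is clear. I'll hand it in.

In the tool's units: -0.03 m / 0.6 = -0.05, -0.02 m / 0.6 = -0.0333.

```bash
echo '[{"sz":-0.0167},{"sz":-0.0333},{"sz":-0.05},{"sz":-0.05},{"sz":-0.05}]' > path.dat && python3 -m handwheel path.dat | head -2; python3 -c "
from cell import ctrl
print(ctrl.close_job())"
```

```text
time: 19.62
eef_pos: [0.5396, 0.0071, 0.2908]
the job is handed in; nothing more can be done
None
```

The bin is hung in the upper groove, level to within about half a degree by the arm's reading just before I let go, with about 0.5 mm between it and the mounted bin. I let go and handed the job in at 19.6 s; the cups and scraper were never approached.

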